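# Put the plug gauges back into their case

### The arm

A 6-joint arm with a two-finger parallel gripper is mounted at the origin on the work surface; the furniture and walls round the work are solid. World frame = base frame: x ahead of the robot, y to its left, z up, the work surface at z = 0. Lengths are in m, angles in rad, forces in N, time in s.
With the tool pointing down it reaches from about 0.225 to 0.875 m from the base axis. Payload 3.4 kg.
Tool frame: the origin (TCP) lies at the very end of the fingers, on their centre line; the grasp point (between the pads) lies behind it (manip.grasp_offset is the z of the grasp point in the tool frame, in m); z points along the fingers, y is the line along which they close (so a half turn about z gives the same grasp; the last joint's range is limited). The gripper opens to 85 mm and grips with 20 to 120 N. Pads are 22 mm wide; open, the fingers measure 114 mm over their backs; the gripper's body (76 mm by 85 mm) begins 54 mm behind the grasp point. The pads swing forward as they close: fully open they stand 13 mm farther back than shut.
Start: joints at [1.212, 0.276, 1.505, -0, 1.361, -0.121], TCP at [0.135, 0.559, 0.231] pointing down, gripper open.
Joint ranges: [-2.89, 2.89], [-0.75, 2.08], [0.22, 2.7], [-1.18, 4.32], [0.11, 2.71], [-2.7, 2.7]. Speed limits (rad/s): [2.57, 2.57, 3.14, 3.14, 3.14, 3.14].

### API

Orientations are given as a unit quaternion [w, x, y, z].
In Python, from rig import manip gives the robot as it stands.
- The arm moves only by the shell command python3 -m pendant 'ROWS' [FORCE]. ROWS is JSON, a list of rows, each an object of numbers: "dx", "dy", "dz": the shift along the tool's x, y, z in m; "rx", "ry", "rz": the turn, a rotation vector about the tool's x, y, z in degrees; "hand": the finger opening in m, from 0 to 0.0854. In form: [{"dx": .., "dy": .., "dz": .., "rx": .., "ry": .., "rz": .., "hand": ..}, ...]. A call has 1 to 12 rows; each row shifts and turns the commanded pose from where the row before left it, along the tool's axes as they then stand; what a row does not reach is not made up. A row lasts 1/12 s, in which the tool goes at most 41.7 mm and 7.16 degrees, less where a joint would pass 70% of its speed; a pose out of reach is approached as far as the arm can. A call is refused whole if a number of a shift passes 0.0417 or a number of a turn 7.16, either way. A call with a gripper value outside its range is refused whole. The fingers move at their own pace and stop on an object; FORCE is the grip in N (left out, the last holds). Time passes only in rows, so rows that do not move let the fingers close. It gives the time, the measured TCP pose, the force, the opening and the grip force at its end, in the units of the state.
- manip.get_state(): the state, without advancing time (a new reading comes with each control period).
- manip.get_image(name): name is "scene" or "top" or "wrist"; returns a dict with "frame" (400x640x3 uint8, red, green, blue), "fx", "fy", "cx", "cy" (pixels), "position" and "attitude" of the camera in the world; the wrist camera has in their place "mount" (4x4, takes a point from camera to tool coordinates, whose origin is the TCP and whose axes are the flange's). Camera axes: x right, y up, looking along -z (the intrinsics and any distortion apply to the point x, -y, -z); pixel columns grow to the right and rows downward; lengths in m; the calibration is good to about 2 mm. The wrist camera is an equidistant fisheye: a pixel r from the principal point sees the ray r / f radians off the axis. A picture is of the moment at which its call begins: read the wrist's pose just before it. There is no depth.
- manip.sign_off(): hands the job in; it is judged then, once.
The state is a dict: "clock": time; "qpos": joint angles; "qd": joint speeds; "effort": joint torques, N m; "position": TCP position; "ee_rot": TCP orientation; "contact_force": force on the tool from outside, world axes, zero at the start; "moment": the same for the moment, N m; "width": finger opening in m; "gripper_force": force on a finger pad.
Only numpy, scipy, OpenCV 4.12 (cv2) and the standard library are available. Lean on these libraries where they do the work, as an engineer would, in place of code of your own. Each camera call takes 0.05 s, during which the arm holds its last target. There are 200 camera calls.

### The job

Put the four plug gauges away: move each one from the bench rack into the nest of its own colour in the open case, lying fully down and centred in that nest. When all four are in and let go, shut the lid completely.

Things in the scene. Friction and masses are not known exactly. Their poses are not given: they have to be found in the camera images.
- gauge_red: Loose plug gauge, 90 g, round red handle 18 mm thick, 84 mm long; steel ends 8 mm thick stick out 26 mm at +x, 18 mm at -x. Origin on the axis at mid-handle, x along it; roll and end-for-end do not matter. Starts level, axis 38 mm above the bench, in a fixed bench rack (plate top 10 mm; 4 places 56 mm apart; V saddles 24 to 34 mm either side of mid-handle, handle free between them).
- nest_red: Fixed red nest in the case, for the red gauge: plate 112 x 36 x 4 mm with two V saddles, 24 to 34 mm either side of its middle, 31 mm high, V 28 mm wide at the mouth, 50 degree slopes. Origin: middle of its underside, on the case floor; x along the lying gauge. Seated, a gauge is centred over it, parallel to x, axis 28 mm above the origin. Nests stand 56 mm apart, colours in any order.
- gauge_yellow: Loose plug gauge, 90 g, round yellow handle 18 mm thick, 84 mm long; steel ends 10 mm thick stick out 26 mm at +x, 18 mm at -x. Origin on the axis at mid-handle, x along it; roll and end-for-end do not matter. Starts level, axis 38 mm above the bench, in a fixed bench rack (plate top 10 mm; 4 places 56 mm apart; V saddles 24 to 34 mm either side of mid-handle, handle free between them).
- nest_yellow: Fixed yellow nest in the case, for the yellow gauge: plate 112 x 36 x 4 mm with two V saddles, 24 to 34 mm either side of its middle, 31 mm high, V 28 mm wide at the mouth, 50 degree slopes. Origin: middle of its underside, on the case floor; x along the lying gauge. Seated, a gauge is centred over it, parallel to x, axis 28 mm above the origin. Nests stand 56 mm apart, colours in any order.
- gauge_green: Loose plug gauge, 90 g, round green handle 18 mm thick, 84 mm long; steel ends 12 mm thick stick out 26 mm at +x, 18 mm at -x. Origin on the axis at mid-handle, x along it; roll and end-for-end do not matter. Starts level, axis 38 mm above the bench, in a fixed bench rack (plate top 10 mm; 4 places 56 mm apart; V saddles 24 to 34 mm either side of mid-handle, handle free between them).
- nest_green: Fixed green nest in the case, for the green gauge: plate 112 x 36 x 4 mm with two V saddles, 24 to 34 mm either side of its middle, 31 mm high, V 28 mm wide at the mouth, 50 degree slopes. Origin: middle of its underside, on the case floor; x along the lying gauge. Seated, a gauge is centred over it, parallel to x, axis 28 mm above the origin. Nests stand 56 mm apart, colours in any order.
- gauge_white: Loose plug gauge, 90 g, round white handle 18 mm thick, 84 mm long; steel ends 14 mm thick stick out 26 mm at +x, 18 mm at -x. Origin on the axis at mid-handle, x along it; roll and end-for-end do not matter. Starts level, axis 38 mm above the bench, in a fixed bench rack (plate top 10 mm; 4 places 56 mm apart; V saddles 24 to 34 mm either side of mid-handle, handle free between them).
- nest_white: Fixed white nest in the case, for the white gauge: plate 112 x 36 x 4 mm with two V saddles, 24 to 34 mm either side of its middle, 31 mm high, V 28 mm wide at the mouth, 50 degree slopes. Origin: middle of its underside, on the case floor; x along the lying gauge. Seated, a gauge is centred over it, parallel to x, axis 28 mm above the origin. Nests stand 56 mm apart, colours in any order.
- case: Fixed dark grey case, 166 (x) x 282 (y) x 50 mm high, walls and floor 5 mm. Origin: middle of its underside; front at -x. Lid hinge line parallel to y at x = +83, z = +50 mm. Lid: 282 mm wide, 8 mm thick, 166 mm from hinge to edge, a 70 mm wide tab 10 mm further. Its inner bars pass 3 mm over seated gauges; a gauge not down stops it. A clamp's red handle stands 240 mm high before the case.
- case_lid (a joint): Lid angle, rad: 0 fully shut (level on the rim, outer face with its 1.5 mm raised panel 58 to 60 mm above the bench), 1.57 upright, starts at 1.65 to 1.85, leaning back away from the case. Hinge friction (0.28 N m) holds the lid at any angle: push it over and all the way down, 2 to 4 N at the free edge.

How it is judged:
By the outcome, as a careful person would: the job done as asked, in the order asked, and still so for the second after the job is handed in, with the robot touching nothing.
It also fails if it takes over 128 s, if anything falls off the work surface, if the arm or the gripper's body presses on something with over 40 N, if the wrist force passes 120 N, or if a joint passes its speed limit or range.

## Working session

There is one attempt and no reset: what is moved stays moved. The work goes in short steps, Python scripts to look and compute and a shell command to move; the robot and the scene stay as the last step left them, time stands still between calls to the robot, and variables do not carry over. Pictures are saved under pics/ and viewed, at most 14 in all, crops included, and the job is handed in when it is done.

```bash
ls; mkdir -p pics; python3 - <<'E'
from rig import manip
import cv2
s=manip.get_state();print({k:s[k] for k in('clock','position','ee_rot','width')},manip.grasp_offset)
for n in('scene','top'):
    d=manip.get_image(n);cv2.imwrite(f'pics/{n}1.png',d['frame'][:,:,::-1]);print(n,{k:d[k] for k in d if k!='frame'})
E
```

```text
pics
{'clock': 0.0, 'position': array([0.1352624 , 0.55832457, 0.23043528]), 'ee_rot': array([-2.17390791e-04,  1.18637165e-01,  9.92937250e-01, -8.91185831e-04]), 'width': 0.0855449616235084} -0.0187
scene {'fx': 475.5508319328216, 'fy': 475.5508319328216, 'cx': 314.70666996495225, 'cy': 206.65740217614902, 'position': array([-0.02343633, -0.59788617,  1.05866801]), 'attitude': array([ 0.88643538,  0.32207488, -0.10912521, -0.31399328])}
top {'fx': 427.8006615542315, 'fy': 427.8006615542315, 'cx': 323.9563232091061, 'cy': 201.85855564149153, 'position': array([0.33015638, 0.05605213, 1.09196041]), 'attitude': array([ 0.70622586,  0.05242201, -0.06790141, -0.7027705 ])}
```

View pics/scene1.png

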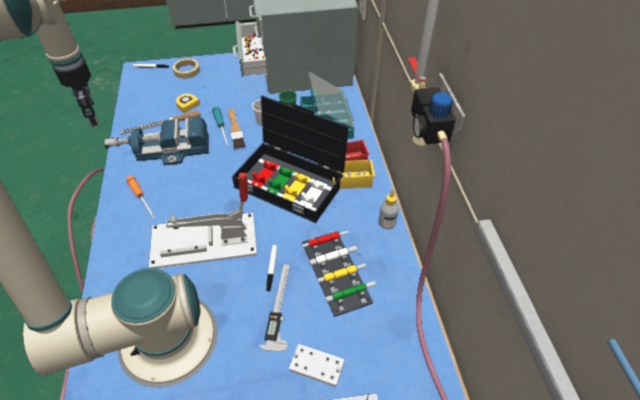

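View pics/top1.png

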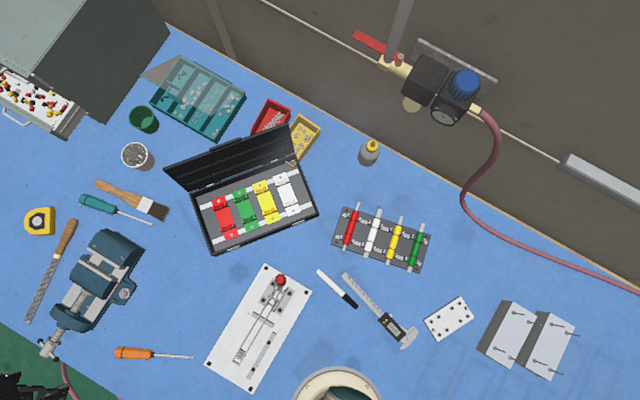

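The scene view shows the open case near (290,175) and the rack near (340,270). In the top view the nests run red, green, yellow, white at (222,215), (245,210), (266,200), (288,195). The rack gauges run red, white, yellow, green from (352,227) to (416,246), and the clamp handle is at (281,280).

```bash
cat > h.py <<'E'
from rig import manip
import cv2,numpy as np
from scipy.spatial.transform import Rotation as R
rot=lambda q:R.from_quat(np.r_[q[1:],q[0]]).as_matrix()
def grab(n):
    s=manip.get_state(); d=manip.get_image(n)
    if n=='wrist':
        T=np.eye(4);T[:3,:3]=rot(s['ee_rot']);T[:3,3]=s['position'];d['T']=T@d['mount']
    else:
        T=np.eye(4);T[:3,:3]=rot(d['attitude']);T[:3,3]=d['position'];d['T']=T
    d['fish']=n=='wrist'; return d
def ray(d,uv):
    uv=np.atleast_2d(np.asarray(uv,float)); p=(uv-[d['cx'],d['cy']])/[d['fx'],d['fy']]
    if d['fish']:
        th=np.linalg.norm(p,axis=1,keepdims=True); p=p/np.maximum(th,1e-9)*np.tan(th)
    v=np.c_[p[:,0],-p[:,1],-np.ones(len(p))]
    return d['T'][:3,3],v@d['T'][:3,:3].T
def plane(d,uv,z):
    o,v=ray(d,uv); return o+v*((z-o[2])/v[:,2])[:,None]
def proj(d,P):
    c=(np.atleast_2d(P)-d['T'][:3,3])@d['T'][:3,:3]; x,y,z=c[:,0],-c[:,1],-c[:,2]
    if d['fish']:
        r=np.hypot(x,y);k=np.arctan2(r,z)/np.maximum(r,1e-9)
    else:k=1/z
    return np.c_[d['cx']+d['fx']*x*k,d['cy']+d['fy']*y*k]
def masks(f):
    h=cv2.cvtColor(f,cv2.COLOR_RGB2HSV);H,S,V=cv2.split(h)
    sat=(S>140)&(V>60)
    return {'red':sat&((H<8)|(H>172)),'yellow':sat&(H>18)&(H<32)&(V>120),'green':sat&(H>50)&(H<75),'white':(S<40)&(V>170)}
def blobs(m,amin=40):
    n,l,st,c=cv2.connectedComponentsWithStats(m.astype(np.uint8))
    out=[]
    for i in range(1,n):
        if st[i,4]>=amin:
            pts=np.argwhere(l==i)[:,::-1].astype(np.float32);out.append((c[i],st[i,4],cv2.minAreaRect(pts)))
    return out
E
python3 - <<'E'
from h import *
d=grab('top');f=d['frame']
for k,m in masks(f).items():
    for c,a,r in blobs(m,30):
        if 180<c[0]<440 and 160<c[1]<280: print(k,c.round(1),a,'axis z38',plane(d,c,.038)[0].round(4),'z20',plane(d,c,.02)[0].round(4),np.round(r[1],1),round(r[2],1))
cv2.imwrite('pics/topz.png',cv2.resize(f[120:290,160:440,::-1],(784,476),interpolation=cv2.INTER_CUBIC))
E
```

```text
red [224.2 217.5] 586 axis z38 [0.4706 0.2797 0.038 ] z20 [0.473  0.2835 0.02  ] [43.3 16.2] 68.6
red [350.3 227.2] 223 axis z38 [ 0.4483 -0.0324  0.038 ] z20 [ 0.4503 -0.034   0.02  ] [ 6.6 33.8] 18.4
red [280.3 279.3] 76 axis z38 [0.3207 0.1383 0.038 ] z20 [0.3206 0.1397 0.02  ] [10.  8.] 90.0
yellow [266.  201.9] 545 axis z38 [0.5105 0.1777 0.038 ] z20 [0.5136 0.1798 0.02  ] [42.5 14.3] 68.6
yellow [393.4 241.8] 231 axis z38 [ 0.4127 -0.1387  0.038 ] z20 [ 0.4141 -0.142   0.02  ] [ 6.9 33.9] 17.4
green [238.9 194.6] 99 axis z38 [0.5285 0.2457 0.038 ] z20 [0.5318 0.2489 0.02  ] [ 9.8 14.2] 71.6
green [245.1 211.2] 140 axis z38 [0.4867 0.2288 0.038 ] z20 [0.4894 0.2318 0.02  ] [21.2 13.6] 71.6
green [251.5 225.4] 94 axis z38 [0.4514 0.2119 0.038 ] z20 [0.4535 0.2146 0.02  ] [ 8.4 13.1] 69.4
green [414.9 249.3] 205 axis z38 [ 0.3944 -0.1915  0.038 ] z20 [ 0.3955 -0.1957  0.02  ] [ 6.5 33.2] 15.9
white [287.4 193.5] 794 axis z38 [0.5321 0.1247 0.038 ] z20 [0.5355 0.1259 0.02  ] [43.3 34.2] 68.5
white [249.1 188.8] 38 axis z38 [0.5434 0.2208 0.038 ] z20 [0.5471 0.2236 0.02  ] [4.7 7.6] 71.6
white [228.7 196.5] 37 axis z38 [0.5234 0.2707 0.038 ] z20 [0.5267 0.2744 0.02  ] [4.9 7.2] 63.4
white [205.4 205.5] 61 axis z38 [0.5003 0.3273 0.038 ] z20 [0.5032 0.3319 0.02  ] [ 4.8 12.6] 69.4
white [378.9 212.8] 41 axis z38 [ 0.4847 -0.1042  0.038 ] z20 [ 0.4874 -0.1069  0.02  ] [4.4 8.9] 18.4
white [262.1 222.4] 39 axis z38 [0.4591 0.186  0.038 ] z20 [0.4613 0.1882 0.02  ] [4.8 7.6] 68.2
white [371.9 234.6] 220 axis z38 [ 0.4303 -0.0857  0.038 ] z20 [ 0.432  -0.0881  0.02  ] [ 6.8 33.9] 17.7
white [421.7 227.2] 32 axis z38 [ 0.4494 -0.2102  0.038 ] z20 [ 0.4514 -0.2148  0.02  ] [3.5 8.5] 18.4
white [241.3 230.8] 40 axis z38 [0.438  0.2364 0.038 ] z20 [0.4399 0.2395 0.02  ] [5.2 7.6] 68.2
white [218.1 239.6] 63 axis z38 [0.416  0.2922 0.038 ] z20 [0.4175 0.2963 0.02  ] [ 4.9 12.3] 69.4
```

View pics/topz.png

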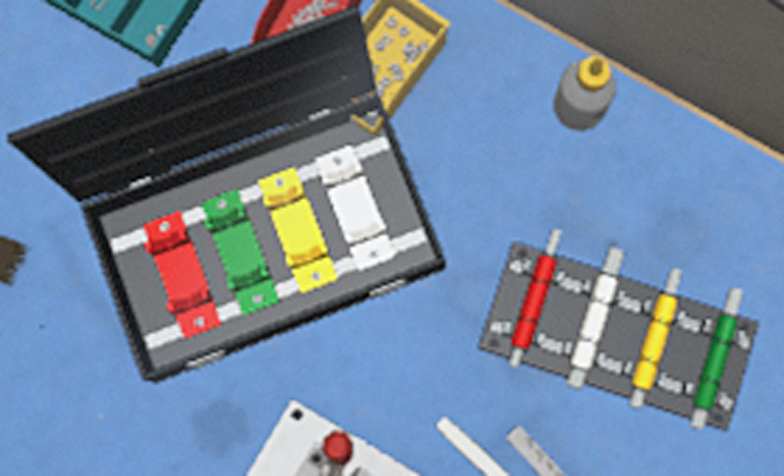

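The close-up shows all four nests unobstructed and ordered red, green, yellow, white. The rack gauges come out 56 mm apart, as they should. The lid leans back. I'll rise, turn and look at the case with the wrist camera.

```bash
cat >> h.py <<'E'
def to(x,y,z,yaw=None):
    """prints tool-axis shift to world TCP x,y,z and the rz to bring tool y to world angle yaw (mod 180)"""
    s=manip.get_state();M=rot(s['ee_rot']);p=s['position']
    a=np.degrees(np.arctan2(M[1,1],M[0,1])); D=np.array([x,y,z])-p
    rz=0 if yaw is None else -((yaw-a+90)%180-90)
    Mz=M@R.from_rotvec([0,0,np.radians(rz)]).as_matrix()
    print('t',round(s['clock'],2),'p',p.round(4),'yaw',round(a,2),'down',M[:,2].round(3),'q',np.round(s['qpos'],2))
    print('turn rz',round(rz,2),'shift before turn',(M.T@D*1000).round(1),'after',(Mz.T@D*1000).round(1),'mm')
E
python3 -m pendant '[{"dz":-0.035,"rz":-5.87},{"dz":-0.035,"rz":-5.87},{"dz":-0.035,"rz":-5.87},{"dz":-0.035,"rz":-5.87},{"dz":-0.03,"rz":-5.87},{"rz":-5.87}]'
python3 -m pendant '[{"dx":-0.0142,"dy":-0.0331},{"dx":-0.0142,"dy":-0.0331},{"dx":-0.0142,"dy":-0.0331},{"dx":-0.0142,"dy":-0.0331},{"dx":-0.0142,"dy":-0.0331},{"dx":-0.0142,"dy":-0.0331},{"dx":-0.0142,"dy":-0.0331},{"dx":-0.0142,"dy":-0.0331},{"dx":-0.0142,"dy":-0.0331},{"dx":-0.0142,"dy":-0.0331},{"dx":-0.0142,"dy":-0.0331},{"dx":-0.0142,"dy":-0.0331}]'
python3 -m pendant '[{"dx":-0.0142,"dy":-0.0331},{"dx":-0.0142,"dy":-0.0331},{"hand":0.04},{}]'
python3 - <<'E'
from h import *
to(.42,-.11,.38,71.3)
d=grab('wrist');print(d['mount'].round(3),d['fx'],d['cx'],d['cy']);cv2.imwrite('pics/w1.png',d['frame'][:,:,::-1])
E
```

```text
t 0.15 p [0.1353 0.5585 0.2306] yaw 76.38 down [-0.001 -0.001 -1.   ] q [ 1.21  0.28  1.51  0.    1.36 -0.12]
turn rz 5.08 shift before turn [-434.1 -582.8 -148.6] after [-484.  -542.1 -148.6] mm
[[-0.     0.946  0.324  0.084]
 [ 1.    -0.     0.001 -0.   ]
 [ 0.001  0.324 -0.946 -0.142]
 [ 0.     0.     0.     1.   ]] 309.70691628693146 321.8673472422276 199.30775716917432invalid input
invalid input
invalid input
```

View pics/w1.png

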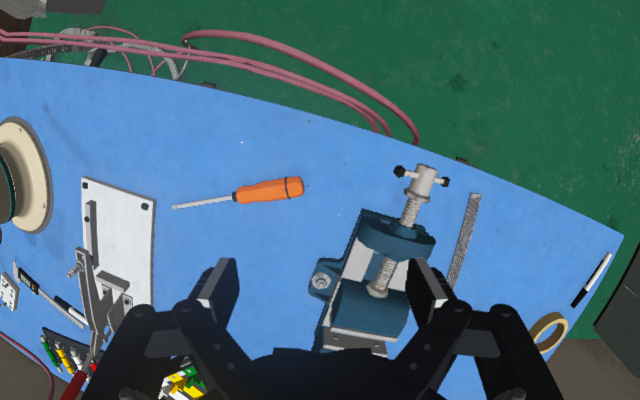

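The moves were refused, so the arm stayed put and the view shows the vise area with the fingers at the bottom. The rows probably need every key, so I'll test with full rows.

```bash

python3 -m pendant '[{"dx":0,"dy":0,"dz":-0.035,"rx":0,"ry":0,"rz":-5.87,"hand":0.04},{"dx":0,"dy":0,"dz":-0.035,"rx":0,"ry":0,"rz":-5.87,"hand":0.04},{"dx":0,"dy":0,"dz":-0.035,"rx":0,"ry":0,"rz":-5.87,"hand":0.04},{"dx":0,"dy":0,"dz":-0.035,"rx":0,"ry":0,"rz":-5.87,"hand":0.04},{"dx":0,"dy":0,"dz":-0.03,"rx":0,"ry":0,"rz":-5.87,"hand":0.04},{"dx":0,"dy":0,"dz":0,"rx":0,"ry":0,"rz":-5.87,"hand":0.04}]'
python3 -m pendant '[{"dx":-0.0142,"dy":-0.0331}]'; python3 -m pendant '[{"dx":-0.0142,"dy":-0.0331,"dz":0,"rx":0,"ry":0,"rz":0}]'
```

```text
clock: 0.7
position: [0.1362, 0.5607, 0.4084]
ee_rot: [0.003, -0.19, 0.982, 0.005]
contact_force: [0.5, -0.0, -0.0]
width: 0.0397
gripper_force: 0.0invalid input
invalid input
```

```bash

python3 -m pendant '[{"dx":-0.0142,"dy":-0.0331,"dz":0,"rx":0,"ry":0,"rz":0,"hand":0.04},{"dx":-0.0142,"dy":-0.0331,"dz":0,"rx":0,"ry":0,"rz":0,"hand":0.04},{"dx":-0.0142,"dy":-0.0331,"dz":0,"rx":0,"ry":0,"rz":0,"hand":0.04},{"dx":-0.0142,"dy":-0.0331,"dz":0,"rx":0,"ry":0,"rz":0,"hand":0.04},{"dx":-0.0142,"dy":-0.0331,"dz":0,"rx":0,"ry":0,"rz":0,"hand":0.04},{"dx":-0.0142,"dy":-0.0331,"dz":0,"rx":0,"ry":0,"rz":0,"hand":0.04},{"dx":-0.0142,"dy":-0.0331,"dz":0,"rx":0,"ry":0,"rz":0,"hand":0.04},{"dx":-0.0142,"dy":-0.0331,"dz":0,"rx":0,"ry":0,"rz":0,"hand":0.04},{"dx":-0.0142,"dy":-0.0331,"dz":0,"rx":0,"ry":0,"rz":0,"hand":0.04},{"dx":-0.0142,"dy":-0.0331,"dz":0,"rx":0,"ry":0,"rz":0,"hand":0.04},{"dx":-0.0142,"dy":-0.0331,"dz":0,"rx":0,"ry":0,"rz":0,"hand":0.04},{"dx":-0.0142,"dy":-0.0331,"dz":0,"rx":0,"ry":0,"rz":0,"hand":0.04}]'
python3 -m pendant '[{"dx":-0.0142,"dy":-0.0331,"dz":0,"rx":0,"ry":0,"rz":0,"hand":0.04},{"dx":-0.0142,"dy":-0.0331,"dz":0,"rx":0,"ry":0,"rz":0,"hand":0.04},{"dx":0,"dy":0,"dz":0,"rx":0,"ry":0,"rz":0,"hand":0.04},{"dx":0,"dy":0,"dz":0,"rx":0,"ry":0,"rz":0,"hand":0.04}]'
python3 - <<'E'
from h import *
to(.42,-.11,.38,71.3)
d=grab('wrist');cv2.imwrite('pics/w2.png',d['frame'][:,:,::-1])
E
```

```text
clock: 1.7
position: [0.4409, 0.2507, 0.4013]
ee_rot: [0.0, -0.187, 0.982, 0.0]
contact_force: [-0.2, -0.3, 0.5]
width: 0.04
gripper_force: 0.0
clock: 2.03
position: [0.4919, 0.1997, 0.4004]
ee_rot: [-0.001, -0.186, 0.983, 0.0]
contact_force: [-0.6, 0.2, -0.3]
width: 0.0402
gripper_force: 0.0
t 2.03 p [0.4919 0.1997 0.4004] yaw 111.39 down [-0.002 -0.    -1.   ] q [ 0.25  0.16  1.25  0.    1.73 -1.69]
turn rz 40.09 shift before turn [ 179.9 -262.2   20.6] after [ -31.3 -316.4   20.6] mm
```

View pics/w2.png

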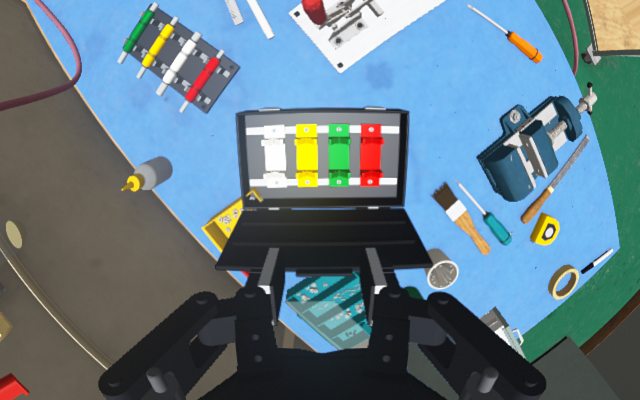

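The wrist view shows the nests in colour order at (275,155), (307,155), (340,155), (372,155), with both plate ends clear. The rack is at (180,60) and the clamp is at (320,15). Next I measure gauges and nests from both cameras.

```bash
cat > m.py <<'E'
from h import *
ds={'top':grab('top'),'wrist':grab('wrist')}
u=np.array([np.cos(np.radians(21.5)),np.sin(np.radians(21.5))]);v=np.array([-u[1],u[0]])
N={'red':(.474,.284),'green':(.490,.231),'yellow':(.512,.180),'white':(.535,.126)}
G={'red':(.4483,-.0324),'white':(.4303,-.0857),'yellow':(.4127,-.1387),'green':(.3944,-.1915)}
for n,d in ds.items():
    f=d['frame'];ms=masks(f);ms['green']=(lambda h:(h[...,1]>110)&(h[...,0]>45)&(h[...,0]<80)&(h[...,2]>40))(cv2.cvtColor(f,cv2.COLOR_RGB2HSV))
    ms['white']=(lambda h:(h[...,1]<45)&(h[...,2]>150))(cv2.cvtColor(f,cv2.COLOR_RGB2HSV))
    for k in N:
        m=cv2.morphologyEx(ms[k].astype(np.uint8),cv2.MORPH_CLOSE,np.ones((3,3)))
        g=np.argwhere(m)[:,::-1]
        P=plane(d,g,.009)[:,:2]-N[k];a,b=P@u,P@v
        w=(abs(a)<.075)&(abs(b)<(.024 if k!='white' else .0195))
        a,b=a[w],b[w]
        c=abs(b)<.012
        lo,hi=np.percentile(a[c],[1,99]); e=abs(a-(lo+hi)/2)>.046
        el=a<(lo+hi)/2
        def mid(s): return (np.percentile(b[s],2)+np.percentile(b[s],98))/2, np.ptp(np.percentile(b[s],[2,98]))
        q=[mid(e&el),mid(e&~el)]; c0=np.array(N[k])+u*(lo+hi)/2+v*(q[0][0]+q[1][0])/2
        print(n,'nest',k,c0.round(4),'len',round(hi-lo,4),'wid',np.round([q[0][1],q[1][1]],4),'ang',round(21.5+np.degrees((q[1][0]-q[0][0])/.1),1))
        P=plane(d,g,.038)[:,:2];w=np.linalg.norm(P-G[k],axis=1)<.05
        P=P[w]; 
        if k=='white':
            l=np.zeros(m.shape,np.uint8);l[g[w][:,1],g[w][:,0]]=1
            l=cv2.erode(l,np.ones((2,2)));bb=max(blobs(l,20),key=lambda t:t[1]);print('   white blob',plane(d,bb[0],.038)[0].round(4),bb[1])
        C=np.cov((P-P.mean(0)).T);ax=np.linalg.eigh(C)[1][:,1];t=(P-P.mean(0))@ax
        print('   gauge',k,P.mean(0).round(4),'mid ends',(P.mean(0)+ax*(t.max()+t.min())/2).round(4),'len',round(np.ptp(t),4),'ang',round(np.degrees(np.arctan2(ax[1],ax[0])),1))
E
python3 m.py
```

```text
Traceback (most recent call last):
  File "m.py", line 19, in <module>
    q=[mid(e&el),mid(e&~el)]; c0=np.array(N[k])+u*(lo+hi)/2+v*(q[0][0]+q[1][0])/2
                 ~~~^^^^^^^
  File "m.py", line 18, in mid
    def mid(s): return (np.percentile(b[s],2)+np.percentile(b[s],98))/2, np.ptp(np.percentile(b[s],[2,98]))
                        ~~~~~~~~~~~~~^^^^^^^^
IndexError: index -1 is out of bounds for axis 0 with size 0
```

The arm now hides the case from the top camera, so I'll use the saved first top picture for that view.

```bash
sed -i "s|^u=np|ds['top']['frame']=cv2.imread('pics/top1.png')[:,:,::-1].copy()\nu=np|" m.py; python3 m.py
```

```text
top nest red [0.4747 0.2849] len 0.1094 wid [0.0318 0.0329] ang 22.0
   gauge red [ 0.4482 -0.0324] mid ends [ 0.4484 -0.0324] len 0.0846 ang 161.6
top nest green [0.4954 0.2333] len 0.109 wid [0.0319 0.0318] ang 22.5
   gauge green [ 0.3953 -0.1918] mid ends [ 0.3958 -0.192 ] len 0.0841 ang 161.5
top nest yellow [0.5161 0.1815] len 0.1089 wid [0.0316 0.0312] ang 22.0
   gauge yellow [ 0.4129 -0.1387] mid ends [ 0.4133 -0.1388] len 0.0843 ang 161.4
top nest white [0.5375 0.1273] len 0.1126 wid [0.0362 0.0365] ang 21.3
   white blob [ 0.4275 -0.0859  0.038 ] 341
   gauge white [ 0.4291 -0.085 ] mid ends [ 0.4305 -0.0855] len 0.0994 ang 162.5
wrist nest red [0.4768 0.284 ] len 0.1106 wid [0.0318 0.0331] ang 21.7
   gauge red [ 0.4491 -0.0339] mid ends [ 0.45   -0.0342] len 0.0854 ang 161.3
wrist nest green [0.4965 0.2316] len 0.1095 wid [0.0327 0.031 ] ang 22.2
   gauge green [ 0.3963 -0.1942] mid ends [ 0.3977 -0.1947] len 0.0855 ang 161.3
wrist nest yellow [0.518  0.1801] len 0.1113 wid [0.0328 0.0324] ang 21.4
   gauge yellow [ 0.414  -0.1405] mid ends [ 0.4151 -0.1408] len 0.0859 ang 161.4
wrist nest white [0.532  0.1247] len 0.1297 wid [0.037  0.0367] ang 22.0
   white blob [ 0.4294 -0.0869  0.038 ] 557
   gauge white [ 0.4299 -0.0845] mid ends [ 0.4307 -0.0847] len 0.0993 ang 162.6
```

Both cameras agree to about 2 mm and the spacings match 56 mm. I'll use the averages: nest axis at 21.8° and gauge axis at −18.6°. Next I compute the move to the red gauge and the clamp handle's position.

```bash
python3 - <<'E'
from h import *
to(.4488,-.0332,.12,71.4)
d=grab('top');print('clamp knob',plane(d,(280.3,279.3),.235)[0].round(3))
E
```

```text
t 2.28 p [0.4899 0.2021 0.4016] yaw 111.7 down [ 0.     0.001 -1.   ] q [ 0.26  0.16  1.25  0.    1.73 -1.69]
turn rz 40.3 shift before turn [ 125.3 -203.6  281.5] after [ -36.1 -236.3  281.5] mm
clamp knob [0.322 0.123 0.235]
```

```bash

python3 -m pendant '[{"dx":0,"dy":0,"dz":0.02,"rx":0,"ry":0,"rz":6.72,"hand":0.04},{"dx":0,"dy":0,"dz":0.02,"rx":0,"ry":0,"rz":6.72,"hand":0.04},{"dx":0,"dy":0,"dz":0.02,"rx":0,"ry":0,"rz":6.72,"hand":0.04},{"dx":0,"dy":0,"dz":0.02,"rx":0,"ry":0,"rz":6.72,"hand":0.04},{"dx":0,"dy":0,"dz":0.02,"rx":0,"ry":0,"rz":6.72,"hand":0.04},{"dx":0,"dy":0,"dz":0.02,"rx":0,"ry":0,"rz":6.7,"hand":0.04}]'
python3 -m pendant '[{"dx":-0.0045,"dy":-0.0295,"dz":0.02,"rx":0,"ry":0,"rz":0,"hand":0.04},{"dx":-0.0045,"dy":-0.0295,"dz":0.02,"rx":0,"ry":0,"rz":0,"hand":0.04},{"dx":-0.0045,"dy":-0.0295,"dz":0.02,"rx":0,"ry":0,"rz":0,"hand":0.04},{"dx":-0.0045,"dy":-0.0295,"dz":0.02,"rx":0,"ry":0,"rz":0,"hand":0.04},{"dx":-0.0045,"dy":-0.0295,"dz":0.02,"rx":0,"ry":0,"rz":0,"hand":0.04},{"dx":-0.0045,"dy":-0.0295,"dz":0.02,"rx":0,"ry":0,"rz":0,"hand":0.04},{"dx":-0.0045,"dy":-0.0295,"dz":0.02,"rx":0,"ry":0,"rz":0,"hand":0.04},{"dx":-0.0045,"dy":-0.0295,"dz":0.02,"rx":0,"ry":0,"rz":0,"hand":0.04},{"dx":0,"dy":0,"dz":0,"rx":0,"ry":0,"rz":0,"hand":0.04},{"dx":0,"dy":0,"dz":0,"rx":0,"ry":0,"rz":0,"hand":0.04},{"dx":0,"dy":0,"dz":0,"rx":0,"ry":0,"rz":0,"hand":0.04}]'
python3 - <<'E'
from h import *
for i in range(6): d=grab('wrist');to(.4488,-.0332,.021,71.4)
f=d['frame']
for k in('red','yellow','green'):
    for c,a,r in blobs(masks(f)[k],150):
        print(k,c.round(1),a,plane(d,c,.038)[0].round(4),'rect',np.round(r[0],1),plane(d,r[0],.038)[0].round(4),np.round(r[1],1))
cv2.imwrite('pics/w3.png',f[:,:,::-1])
E
```

```text
clock: 2.83
position: [0.4901, 0.202, 0.2808]
ee_rot: [0.0, 0.165, 0.986, 0.0]
contact_force: [0.7, 0.2, -1.0]
width: 0.0399
gripper_force: 0.0
clock: 3.75
position: [0.4498, -0.0333, 0.1218]
ee_rot: [0.001, 0.162, 0.987, 0.0]
contact_force: [-0.2, 0.4, -1.3]
width: 0.0398
gripper_force: 0.0
t 3.8 p [ 0.4502 -0.033   0.1222] yaw 71.36 down [ 0.002  0.    -1.   ] q [-0.23  0.18  1.93  0.    1.03 -1.47]
turn rz -0.04 shift before turn [  1.4  -0.7 101.2] after [  1.4  -0.7 101.2] mm
t 3.85 p [ 0.4502 -0.0329  0.1223] yaw 71.4 down [ 0.002 -0.    -1.   ] q [-0.23  0.18  1.93  0.    1.03 -1.47]
turn rz -0.0 shift before turn [  1.5  -0.8 101.3] after [  1.5  -0.8 101.3] mm
t 3.9 p [ 0.4502 -0.0329  0.1222] yaw 71.41 down [ 0.002 -0.    -1.   ] q [-0.23  0.18  1.93  0.    1.03 -1.47]
turn rz 0.01 shift before turn [  1.5  -0.8 101.2] after [  1.5  -0.8 101.2] mm
t 3.95 p [ 0.4501 -0.0329  0.1221] yaw 71.41 down [ 0.002 -0.    -1.   ] q [-0.23  0.18  1.93  0.    1.03 -1.47]
turn rz 0.01 shift before turn [  1.3  -0.7 101.1] after [  1.3  -0.7 101.1] mm
t 4.0 p [ 0.45  -0.033  0.122] yaw 71
[... 780 characters left out ...]
.4] 1208 [0.4996 0.1606 0.038 ] rect [540.5 187.8] [0.4974 0.1621 0.038 ] [39.4 53.7]
yellow [555.3 219.6] 409 [0.5378 0.1806 0.038 ] rect [553.4 219.8] [0.5371 0.178  0.038 ] [18.8 41.7]
yellow [489.4 318.8] 222 [0.6309 0.0962 0.038 ] rect [490.8 319.2] [0.6324 0.0978 0.038 ] [24.6 12.8]
green [556.6 128.3] 444 [0.4473 0.1892 0.038 ] rect [556.5 128. ] [0.447  0.1891 0.038 ] [17.7 33.2]
green [572.1 159. ] 969 [0.4815 0.2069 0.038 ] rect [569.9 158.2] [0.4798 0.2037 0.038 ] [32.7 57.9]
green [133.  205.1] 1292 [ 0.3955 -0.193   0.038 ] rect [133.6 206.6] [ 0.397  -0.1931  0.038 ] [91.2 16.3]
green [590.3 185. ] 235 [0.5171 0.2344 0.038 ] rect [592.9 188.4] [0.5225 0.239  0.038 ] [22.2 22.7]
```

View pics/w3.png

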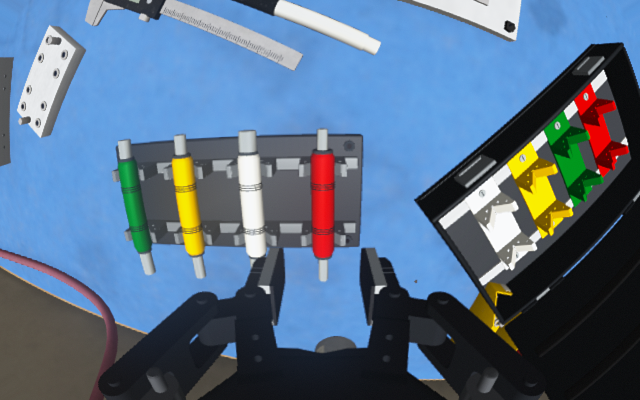

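The wrist view confirms the red gauge at (322,204) between the open fingers, at (0.4487, −0.0326), with its neighbours clear. I'll descend, grip at 40 N and lift.

```bash

python3 -m pendant '[{"dx":0.001,"dy":0,"dz":0.025,"rx":0,"ry":0,"rz":0,"hand":0.04},{"dx":0,"dy":0,"dz":0.025,"rx":0,"ry":0,"rz":0,"hand":0.04},{"dx":0,"dy":0,"dz":0.025,"rx":0,"ry":0,"rz":0,"hand":0.04},{"dx":0,"dy":0,"dz":0.015,"rx":0,"ry":0,"rz":0,"hand":0.04},{"dx":0,"dy":0,"dz":0.01,"rx":0,"ry":0,"rz":0,"hand":0.04},{"dx":0,"dy":0,"dz":0,"rx":0,"ry":0,"rz":0,"hand":0.04},{"dx":0,"dy":0,"dz":0,"rx":0,"ry":0,"rz":0,"hand":0.04},{"dx":0,"dy":0,"dz":0,"rx":0,"ry":0,"rz":0,"hand":0.04}]'
python3 -m pendant '[{"dx":0,"dy":0,"dz":0,"rx":0,"ry":0,"rz":0,"hand":0.01},{"dx":0,"dy":0,"dz":0,"rx":0,"ry":0,"rz":0,"hand":0.01},{"dx":0,"dy":0,"dz":0,"rx":0,"ry":0,"rz":0,"hand":0.01},{"dx":0,"dy":0,"dz":0,"rx":0,"ry":0,"rz":0,"hand":0.01},{"dx":0,"dy":0,"dz":0,"rx":0,"ry":0,"rz":0,"hand":0.01},{"dx":0,"dy":0,"dz":0,"rx":0,"ry":0,"rz":0,"hand":0.01}]' 40
python3 -m pendant '[{"dx":0,"dy":0,"dz":-0.02,"rx":0,"ry":0,"rz":0,"hand":0.01},{"dx":0,"dy":0,"dz":-0.03,"rx":0,"ry":0,"rz":0,"hand":0.01},{"dx":0,"dy":0,"dz":-0.03,"rx":0,"ry":0,"rz":0,"hand":0.01},{"dx":0,"dy":0,"dz":-0.03,"rx":0,"ry":0,"rz":0,"hand":0.01},{"dx":0,"dy":0,"dz":-0.02,"rx":0,"ry":0,"rz":0,"hand":0.01}]'
python3 -c "
from h import *
to(.4757,.2845,.15,111.8)"
```

```text
clock: 4.72
position: [0.4492, -0.0335, 0.022]
ee_rot: [0.001, 0.162, 0.987, -0.0]
contact_force: [-0.8, -0.7, -0.0]
width: 0.0401
gripper_force: 0.0
clock: 5.22
position: [0.4496, -0.0325, 0.0224]
ee_rot: [0.002, 0.163, 0.987, 0.001]
contact_force: [1.7, 5.3, 3.5]
width: 0.0165
gripper_force: 38.9
clock: 5.63
position: [0.4494, -0.0338, 0.1546]
ee_rot: [0.002, 0.162, 0.987, -0.0]
contact_force: [0.9, 0.6, -1.0]
width: 0.0167
gripper_force: 39.2
t 5.63 p [ 0.4494 -0.0338  0.1546] yaw 71.3 down [ 0.005 -0.001 -1.   ] q [-0.23  0.15  1.88  0.    1.11 -1.47]
turn rz -40.5 shift before turn [ 77.2 310.    4.4] after [-142.7  285.8    4.4] mm
```

```bash

python3 -m pendant '[{"dx":0,"dy":0,"dz":0,"rx":0,"ry":0,"rz":-6.75,"hand":0.01},{"dx":0,"dy":0,"dz":0,"rx":0,"ry":0,"rz":-6.75,"hand":0.01},{"dx":0,"dy":0,"dz":0,"rx":0,"ry":0,"rz":-6.75,"hand":0.01},{"dx":0,"dy":0,"dz":0,"rx":0,"ry":0,"rz":-6.75,"hand":0.01},{"dx":0,"dy":0,"dz":0,"rx":0,"ry":0,"rz":-6.75,"hand":0.01},{"dx":0,"dy":0,"dz":0,"rx":0,"ry":0,"rz":-6.75,"hand":0.01}]'
python3 -m pendant '[{"dx":-0.0158,"dy":0.0317,"dz":0,"rx":0,"ry":0,"rz":0,"hand":0.01},{"dx":-0.0158,"dy":0.0317,"dz":0,"rx":0,"ry":0,"rz":0,"hand":0.01},{"dx":-0.0158,"dy":0.0317,"dz":0,"rx":0,"ry":0,"rz":0,"hand":0.01},{"dx":-0.0158,"dy":0.0317,"dz":0,"rx":0,"ry":0,"rz":0,"hand":0.01},{"dx":-0.0158,"dy":0.0317,"dz":0,"rx":0,"ry":0,"rz":0,"hand":0.01},{"dx":-0.0158,"dy":0.0317,"dz":0,"rx":0,"ry":0,"rz":0,"hand":0.01},{"dx":-0.0158,"dy":0.0317,"dz":0,"rx":0,"ry":0,"rz":0,"hand":0.01},{"dx":-0.0158,"dy":0.0317,"dz":0,"rx":0,"ry":0,"rz":0,"hand":0.01},{"dx":-0.0158,"dy":0.0317,"dz":0,"rx":0,"ry":0,"rz":0,"hand":0.01},{"dx":0,"dy":0,"dz":0,"rx":0,"ry":0,"rz":0,"hand":0.01},{"dx":0,"dy":0,"dz":0,"rx":0,"ry":0,"rz":0,"hand":0.01},{"dx":0,"dy":0,"dz":0,"rx":0,"ry":0,"rz":0,"hand":0.01}]'
python3 - <<'E'
from h import *
s=grab('scene');d=grab('wrist');to(.4757,.2845,.09,111.8)
im=np.hstack([cv2.resize(s['frame'][60:260,100:420],(400,250)),cv2.resize(d['frame'],(400,250))])
cv2.imwrite('pics/c4.png',im[:,:,::-1])
m=masks(d['frame'])['red']
for c,a,r in blobs(m,200): print(c.round(1),a,np.round(r[0],1),np.round(r[1],1))
g=proj(d,manip.get_state()['position']+np.array([0,0,.0187]));print('grasp px',g)
E
```

```text
clock: 6.13
position: [0.4482, -0.0336, 0.1519]
ee_rot: [0.0, -0.192, 0.981, -0.0]
contact_force: [-0.3, 0.4, -0.9]
width: 0.0165
gripper_force: 39.2
clock: 7.13
position: [0.4739, 0.2837, 0.1513]
ee_rot: [-0.0, -0.19, 0.982, -0.0]
contact_force: [0.3, -0.6, -0.4]
width: 0.0168
gripper_force: 39.4
t 7.23 p [0.4741 0.2828 0.1514] yaw 111.74 down [-0.    -0.001 -1.   ] q [ 0.41  0.3   1.68 -0.    1.16 -1.54]
turn rz -0.06 shift before turn [-2.1  1.  61.4] after [-2.1  1.  61.4] mm
[322.3 243.8] 6879 [322.5 239. ] [216.  41.]
grasp px [[321.78613893 282.12015743]]
```

View pics/c4.png

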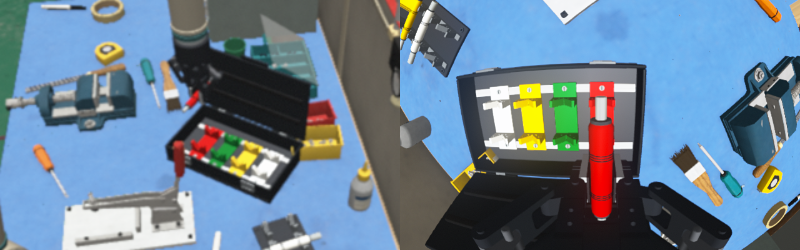

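The left half shows the forearm well above the clamp handle. The right half shows the red gauge level in the fingers and lined up with the red nest. I'll check how well it is centred in the grip.

```bash
python3 - <<'E'
from h import *
d=grab('wrist');s=manip.get_state();M=rot(s['ee_rot']);p=s['position']
for zo in(0,.009):
  print(zo,proj(d,np.array([p+M@[x,0,-.0187-zo] for x in(.068,.060,.042,0,-.042,-.060)])).round(1).tolist())
m=masks(d['frame'])['red'];c=m[:,315:330].sum(1);r=np.where(c>5)[0];print(np.split(r,np.where(np.diff(r)>1)[0]+1)[0][:1],r.min(),r.max(),[ (a[0],a[-1]) for a in np.split(r,np.where(np.diff(r)>1)[0]+1)])
g=d['frame'][:,318:327].mean(1);print([(i,g[i].astype(int).tolist()) for i in range(130,210,5)])
E
```

```text
0 [[322.3, 137.1], [322.3, 156.7], [322.3, 198.8], [322.2, 282.4], [322.1, 343.8], [322.1, 364.4]]
0.009 [[322.3, 140.2], [322.3, 161.2], [322.2, 206.2], [322.2, 293.4], [322.1, 355.5], [322.1, 375.9]]
[131] 131 347 [(np.int64(131), np.int64(153)), (np.int64(201), np.int64(347))]
[(130, [136, 97, 103]), (135, [253, 58, 57]), (140, [215, 198, 199]), (145, [253, 86, 83]), (150, [254, 54, 51]), (155, [123, 121, 117]), (160, [223, 226, 226]), (165, [223, 226, 226]), (170, [222, 226, 225]), (175, [223, 226, 225]), (180, [222, 225, 225]), (185, [222, 225, 225]), (190, [223, 227, 226]), (195, [81, 74, 76]), (200, [133, 89, 95]), (205, [247, 27, 19])]
```

```bash
python3 - <<'E'
from h import *
d=grab('wrist');m=masks(d['frame'])['red']
m=m.copy();m[156:]=0
for c,a,r in blobs(m,100):
    b=cv2.boxPoints(r); print(c,a,b.round(1).tolist())
r=np.where(m[:,310:312].sum(1)>1)[0];print(r.min(),r.max())
a=np.radians(21.8);u=np.array([np.cos(a),np.sin(a)])
e=plane(d,[(322,r.min()-.5)],.009)[0];print('plate end',e.round(4),'centre',(e[:2]+.056*u).round(4))
to(.4766,.2848,.0155,111.8)
E
```

```text
[323.09738717 142.75653207] 842 [[304.0, 131.0], [342.0, 131.0], [342.0, 155.0], [304.0, 155.0]]
131 155
plate end [0.4249 0.2627 0.009 ] centre [0.4769 0.2835]
t 7.33 p [0.4744 0.2828 0.1515] yaw 111.7 down [-0. -0. -1.] q [ 0.41  0.3   1.68 -0.    1.16 -1.54]
turn rz -0.1 shift before turn [ -2.8   1.1 136. ] after [ -2.8   1.1 136. ] mm
```

```bash

python3 -m pendant '[{"dx":-0.0032,"dy":0.001,"dz":0.02,"rx":0,"ry":0,"rz":0,"hand":0.01},{"dx":0,"dy":0,"dz":0.025,"rx":0,"ry":0,"rz":0,"hand":0.01},{"dx":0,"dy":0,"dz":0.025,"rx":0,"ry":0,"rz":0,"hand":0.01},{"dx":0,"dy":0,"dz":0.02,"rx":0,"ry":0,"rz":0,"hand":0.01},{"dx":0,"dy":0,"dz":0.012,"rx":0,"ry":0,"rz":0,"hand":0.01},{"dx":0,"dy":0,"dz":0.01,"rx":0,"ry":0,"rz":0,"hand":0.01},{"dx":0,"dy":0,"dz":0.008,"rx":0,"ry":0,"rz":0,"hand":0.01},{"dx":0,"dy":0,"dz":0.008,"rx":0,"ry":0,"rz":0,"hand":0.01},{"dx":0,"dy":0,"dz":0.004,"rx":0,"ry":0,"rz":0,"hand":0.01},{"dx":0,"dy":0,"dz":0,"rx":0,"ry":0,"rz":0,"hand":0.01},{"dx":0,"dy":0,"dz":0,"rx":0,"ry":0,"rz":0,"hand":0.01},{"dx":0,"dy":0,"dz":0,"rx":0,"ry":0,"rz":0,"hand":0.01}]'
python3 -c "
from h import *
to(.477,.2848,.0175,111.8)"
```

```text
clock: 8.33
position: [0.4776, 0.2865, 0.02]
ee_rot: [0.001, -0.189, 0.982, 0.0]
contact_force: [-0.1, 0.3, -0.4]
width: 0.0164
gripper_force: 39.4
t 8.33 p [0.4776 0.2865 0.02  ] yaw 111.8 down [ 0.001  0.001 -1.   ] q [ 0.42  0.45  1.83  0.    0.86 -1.54]
turn rz -0.0 shift before turn [ 1.1 -1.4  2.5] after [ 1.1 -1.4  2.5] mm
```

```bash

python3 -m pendant '[{"dx":0.0008,"dy":-0.0012,"dz":0.0015,"rx":0,"ry":0,"rz":0,"hand":0.01},{"dx":0,"dy":0,"dz":0.001,"rx":0,"ry":0,"rz":0,"hand":0.01},{"dx":0,"dy":0,"dz":0,"rx":0,"ry":0,"rz":0,"hand":0.01},{"dx":0,"dy":0,"dz":0,"rx":0,"ry":0,"rz":0,"hand":0.01}]'
python3 -c "
from h import *
to(.477,.2848,.0175,111.8)"
python3 -m pendant '[{"dx":0,"dy":0,"dz":0,"rx":0,"ry":0,"rz":0,"hand":0.038},{"dx":0,"dy":0,"dz":0,"rx":0,"ry":0,"rz":0,"hand":0.038},{"dx":0,"dy":0,"dz":0,"rx":0,"ry":0,"rz":0,"hand":0.038},{"dx":0,"dy":0,"dz":0,"rx":0,"ry":0,"rz":0,"hand":0.038}]'
python3 -m pendant '[{"dx":0,"dy":0,"dz":-0.015,"rx":0,"ry":0,"rz":0,"hand":0.038},{"dx":0,"dy":0,"dz":-0.03,"rx":0,"ry":0,"rz":0,"hand":0.038},{"dx":0,"dy":0,"dz":-0.03,"rx":0,"ry":0,"rz":0,"hand":0.038},{"dx":0,"dy":0,"dz":-0.03,"rx":0,"ry":0,"rz":0,"hand":0.038},{"dx":0,"dy":0,"dz":-0.03,"rx":0,"ry":0,"rz":0,"hand":0.038},{"dx":0,"dy":0,"dz":0,"rx":0,"ry":0,"rz":0,"hand":0.038},{"dx":0,"dy":0,"dz":0,"rx":0,"ry":0,"rz":0,"hand":0.038}]'
python3 - <<'E'
from h import *
d=grab('wrist');to(.4312,-.0864,.15,71.4);cv2.imwrite('pics/w5.png',d['frame'][:,:,::-1])
E
```

```text
clock: 8.67
position: [0.477, 0.2851, 0.0174]
ee_rot: [0.001, -0.189, 0.982, 0.0]
contact_force: [-1.3, -0.2, 4.3]
width: 0.0167
gripper_force: 39.8
t 8.67 p [0.477  0.2851 0.0174] yaw 111.79 down [ 0.001  0.001 -1.   ] q [ 0.41  0.45  1.84  0.    0.85 -1.54]
turn rz -0.01 shift before turn [ 0.1 -0.3 -0.1] after [ 0.1 -0.3 -0.1] mm
clock: 9.0
position: [0.4767, 0.2847, 0.0166]
ee_rot: [-0.0, -0.189, 0.982, -0.0]
contact_force: [0.3, -0.3, -0.7]
width: 0.0378
gripper_force: 0.0
clock: 9.58
position: [0.4779, 0.2853, 0.1537]
ee_rot: [0.002, -0.189, 0.982, 0.001]
contact_force: [-0.3, -0.1, -1.3]
width: 0.0381
gripper_force: 0.0
t 9.63 p [0.4767 0.2847 0.152 ] yaw 111.8 down [ 0.001  0.    -1.   ] q [ 0.41  0.3   1.67 -0.    1.17 -1.54]
turn rz 40.4 shift before turn [ 180.1 -327.7    1.9] after [ -75.3 -366.3    1.9] mm
```

View pics/w5.png

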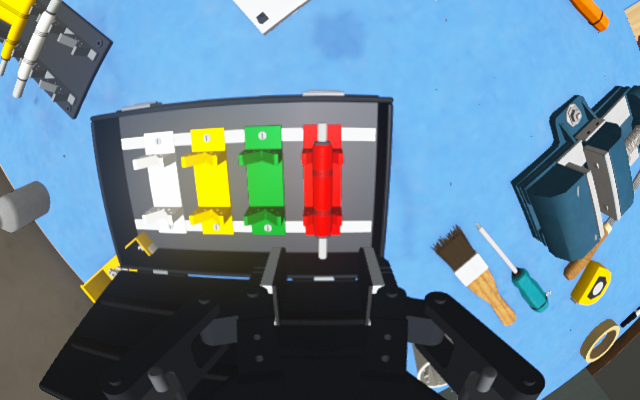

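The red gauge lies in its nest, with its steel tips at about (322,123) and (322,259). I'll check its centring from the tips and re-measure the other plates from this closer view.

```bash
cat > chk.py <<'E'
from h import *
import sys
d=grab('wrist');f=d['frame'];s=manip.get_state()
h=cv2.cvtColor(f,cv2.COLOR_RGB2HSV)
a=np.radians(21.8);u=np.array([np.cos(a),np.sin(a)]);v=np.array([-u[1],u[0]])
c0=np.array([.4963,.2323]) # green nest approx
def nest(k,m,n0):
    g=np.argwhere(cv2.morphologyEx(m.astype(np.uint8),cv2.MORPH_CLOSE,np.ones((5,5))))[:,::-1];P=plane(d,g,.009)[:,:2]-n0;x,y=P@u,P@v
    w=(abs(x)<.07)&(abs(y)<.024);x,y=x[w],y[w];c=abs(y)<.015
    lo,hi=np.percentile(x[c],[.3,99.7]);e=(abs(x-(lo+hi)/2)>.046)
    yl=np.percentile(y[e],[1,99]);print('nest',k,(n0+u*(lo+hi)/2+v*yl.mean()).round(4),'len',round(hi-lo,4),'wid',round(np.ptp(yl),4))
ms=masks(f);ms['green']=(h[...,1]>110)&(h[...,0]>45)&(h[...,0]<80)&(h[...,2]>40)
N={'red':(.4763,.2843),'green':(.4963,.2323),'yellow':(.5171,.1803),'white':(.5379,.1283)}
for k in('red','green','yellow'): nest(k,ms[k],np.array(N[k]))
# tips of a seated gauge: bright grey along the axis at z=.033
for k in sys.argv[1:]:
    t=np.arange(-.09,.09,.0005);n0=np.array(N[k])
    pr=[]
    for o in(-.002,0,.002):
        P=np.c_[n0+t[:,None]*u+o*v,np.full(len(t),.033)];q=proj(d,P).astype(np.float32)
        pr.append(cv2.remap(f,q[None,:,0],q[None,:,1],cv2.INTER_LINEAR)[0].astype(float))
    p=np.mean(pr,0)
    steel=(p.min(1)>130)&(np.ptp(p,axis=1)<40);i=np.where(steel)[0]
    print(k,'steel runs mm',[(round(t[r[0]]*1000,1),round(t[r[-1]]*1000,1)) for r in np.split(i,np.where(np.diff(i)>1)[0]+1) if len(r)>2])
E
python3 chk.py red
```

```text
nest red [0.4763 0.2846] len 0.1119 wid 0.0339
nest green [0.4968 0.2325] len 0.1109 wid 0.0338
nest yellow [0.5177 0.1809] len 0.1113 wid 0.0346
red steel runs mm [(np.float64(-87.0), np.float64(-83.0)), (np.float64(-77.0), np.float64(-44.0)), (np.float64(47.0), np.float64(69.5))]
```

Red is centred to about 1 mm. Next is white, picked at (0.4313, −0.0862).

```bash

python3 -m pendant '[{"dx":0,"dy":0,"dz":0,"rx":0,"ry":0,"rz":6.73,"hand":0.038},{"dx":0,"dy":0,"dz":0,"rx":0,"ry":0,"rz":6.73,"hand":0.038},{"dx":0,"dy":0,"dz":0,"rx":0,"ry":0,"rz":6.73,"hand":0.038},{"dx":0,"dy":0,"dz":0,"rx":0,"ry":0,"rz":6.73,"hand":0.038},{"dx":0,"dy":0,"dz":0,"rx":0,"ry":0,"rz":6.73,"hand":0.038},{"dx":0,"dy":0,"dz":0,"rx":0,"ry":0,"rz":6.73,"hand":0.038}]' >/dev/null
python3 -m pendant '[{"dx":-0.0075,"dy":-0.0366,"dz":0,"rx":0,"ry":0,"rz":0,"hand":0.038},{"dx":-0.0075,"dy":-0.0366,"dz":0,"rx":0,"ry":0,"rz":0,"hand":0.038},{"dx":-0.0075,"dy":-0.0366,"dz":0,"rx":0,"ry":0,"rz":0,"hand":0.038},{"dx":-0.0075,"dy":-0.0366,"dz":0,"rx":0,"ry":0,"rz":0,"hand":0.038},{"dx":-0.0075,"dy":-0.0366,"dz":0,"rx":0,"ry":0,"rz":0,"hand":0.038},{"dx":-0.0075,"dy":-0.0366,"dz":0,"rx":0,"ry":0,"rz":0,"hand":0.038},{"dx":-0.0075,"dy":-0.0366,"dz":0,"rx":0,"ry":0,"rz":0,"hand":0.038},{"dx":-0.0075,"dy":-0.0366,"dz":0,"rx":0,"ry":0,"rz":0,"hand":0.038},{"dx":-0.0075,"dy":-0.0366,"dz":0,"rx":0,"ry":0,"rz":0,"hand":0.038},{"dx":-0.0075,"dy":-0.0366,"dz":0,"rx":0,"ry":0,"rz":0,"hand":0.038}]' >/dev/null
python3 -m pendant '[{"dx":0,"dy":0,"dz":0.02,"rx":0,"ry":0,"rz":0,"hand":0.038},{"dx":0,"dy":0,"dz":0.02,"rx":0,"ry":0,"rz":0,"hand":0.038},{"dx":0,"dy":0,"dz":0.02,"rx":0,"ry":0,"rz":0,"hand":0.038},{"dx":0,"dy":0,"dz":0,"rx":0,"ry":0,"rz":0,"hand":0.038},{"dx":0,"dy":0,"dz":0,"rx":0,"ry":0,"rz":0,"hand":0.038},{"dx":0,"dy":0,"dz":0,"rx":0,"ry":0,"rz":0,"hand":0.038},{"dx":0,"dy":0,"dz":0,"rx":0,"ry":0,"rz":0,"hand":0.038}]'
python3 - <<'E'
from h import *
d=grab('wrist');to(.4313,-.0862,.022,71.4)
f=d['frame'];h=cv2.cvtColor(f,cv2.COLOR_RGB2HSV)
for k in('yellow','green'):
    for c,a,r in blobs(masks(f)[k],400)[:3]: print(k,plane(d,r[0],.038)[0].round(4),np.round(r[1]))
# white handle: brightest wide strip near column 322
w=(h[...,1]<25)&(h[...,2]>235);w[:, :280]=0;w[:,365:]=0
for c,a,r in blobs(w,100): print('white',np.round(r[0],1),plane(d,r[0],.038)[0].round(4),np.round(r[1]),r[2])
E
```

```text
clock: 11.6
position: [0.4319, -0.086, 0.0925]
ee_rot: [0.001, 0.161, 0.987, -0.0]
contact_force: [-1.2, -0.3, -0.4]
width: 0.0378
gripper_force: 0.0
t 11.65 p [ 0.432  -0.086   0.0926] yaw 71.45 down [ 0.002 -0.001 -1.   ] q [-0.35  0.21  1.99  0.    0.94 -1.6 ]
turn rz 0.05 shift before turn [ 0.7 -0.4 70.6] after [ 0.7 -0.4 70.6] mm
yellow [ 0.4137 -0.1394  0.038 ] [114.  26.]
yellow [0.4938 0.1527 0.038 ] [31. 58.]
yellow [0.6442 0.0888 0.038 ] [17. 45.]
green [0.4752 0.194  0.038 ] [28. 57.]
green [ 0.3967 -0.1929  0.038 ] [107.  22.]
white [323. 181.] [ 0.4045 -0.0766  0.038 ] [32. 18.] 90.0
white [323. 226.] [ 0.4352 -0.0869  0.038 ] [42. 18.] 90.0
white [322.5 265.5] [ 0.4654 -0.0974  0.038 ] [23. 17.] 90.0
```

```bash

python3 -m pendant '[{"dx":0.0007,"dy":0,"dz":0.02,"rx":0,"ry":0,"rz":0,"hand":0.038},{"dx":0,"dy":0,"dz":0.02,"rx":0,"ry":0,"rz":0,"hand":0.038},{"dx":0,"dy":0,"dz":0.02,"rx":0,"ry":0,"rz":0,"hand":0.038},{"dx":0,"dy":0,"dz":0.0106,"rx":0,"ry":0,"rz":0,"hand":0.038},{"dx":0,"dy":0,"dz":0,"rx":0,"ry":0,"rz":0,"hand":0.038},{"dx":0,"dy":0,"dz":0,"rx":0,"ry":0,"rz":0,"hand":0.038},{"dx":0,"dy":0,"dz":0,"rx":0,"ry":0,"rz":0,"hand":0.038}]'
python3 -m pendant '[{"dx":0,"dy":0,"dz":0,"rx":0,"ry":0,"rz":0,"hand":0.01},{"dx":0,"dy":0,"dz":0,"rx":0,"ry":0,"rz":0,"hand":0.01},{"dx":0,"dy":0,"dz":0,"rx":0,"ry":0,"rz":0,"hand":0.01},{"dx":0,"dy":0,"dz":0,"rx":0,"ry":0,"rz":0,"hand":0.01},{"dx":0,"dy":0,"dz":0,"rx":0,"ry":0,"rz":0,"hand":0.01},{"dx":0,"dy":0,"dz":0,"rx":0,"ry":0,"rz":0,"hand":0.01}]' 40
python3 -m pendant '[{"dx":0,"dy":0,"dz":-0.02,"rx":0,"ry":0,"rz":0,"hand":0.01},{"dx":0,"dy":0,"dz":-0.03,"rx":0,"ry":0,"rz":0,"hand":0.01},{"dx":0,"dy":0,"dz":-0.03,"rx":0,"ry":0,"rz":0,"hand":0.01},{"dx":0,"dy":0,"dz":-0.03,"rx":0,"ry":0,"rz":-6.73,"hand":0.01},{"dx":0,"dy":0,"dz":-0.02,"rx":0,"ry":0,"rz":-6.73,"hand":0.01},{"dx":0,"dy":0,"dz":0,"rx":0,"ry":0,"rz":-6.73,"hand":0.01},{"dx":0,"dy":0,"dz":0,"rx":0,"ry":0,"rz":-6.73,"hand":0.01},{"dx":0,"dy":0,"dz":0,"rx":0,"ry":0,"rz":-6.73,"hand":0.01},{"dx":0,"dy":0,"dz":0,"rx":0,"ry":0,"rz":-6.73,"hand":0.01}]'
python3 -m pendant '[{"dx":-0.0224,"dy":0.02,"dz":0,"rx":0,"ry":0,"rz":0,"hand":0.01},{"dx":-0.0224,"dy":0.02,"dz":0,"rx":0,"ry":0,"rz":0,"hand":0.01},{"dx":-0.0224,"dy":0.02,"dz":0,"rx":0,"ry":0,"rz":0,"hand":0.01},{"dx":-0.0224,"dy":0.02,"dz":0,"rx":0,"ry":0,"rz":0,"hand":0.01},{"dx":-0.0224,"dy":0.02,"dz":0,"rx":0,"ry":0,"rz":0,"hand":0.01},{"dx":-0.0224,"dy":0.02,"dz":0,"rx":0,"ry":0,"rz":0,"hand":0.01},{"dx":-0.0224,"dy":0.02,"dz":0,"rx":0,"ry":0,"rz":0,"hand":0.01},{"dx":-0.0224,"dy":0.02,"dz":0,"rx":0,"ry":0,"rz":0,"hand":0.01},{"dx":0,"dy":0,"dz":0,"rx":0,"ry":0,"rz":0,"hand":0.01},{"dx":0,"dy":0,"dz":0,"rx":0,"ry":0,"rz":0,"hand":0.01},{"dx":0,"dy":0,"dz":0,"rx":0,"ry":0,"rz":0,"hand":0.01},{"dx":0,"dy":0,"dz":0,"rx":0,"ry":0,"rz":0,"hand":0.01}]'
python3 - <<'E'
from h import *
d=grab('wrist');to(.5384,.129,.017,111.8)
g=d['frame'][:,318:327].mean(1).astype(int);j=np.where(np.abs(np.diff(g.sum(1)))>45)[0];print([(i,g[i].tolist(),g[i+1].tolist()) for i in j if 120<i<215])
E
```

```text
clock: 12.23
position: [0.4316, -0.086, 0.0222]
ee_rot: [0.001, 0.161, 0.987, -0.0]
contact_force: [0.9, -1.3, 0.4]
width: 0.0377
gripper_force: 0.0
clock: 12.73
position: [0.4317, -0.0855, 0.0223]
ee_rot: [0.001, 0.162, 0.987, 0.0]
contact_force: [0.1, 3.0, 6.3]
width: 0.0165
gripper_force: 39.0
clock: 13.48
position: [0.4301, -0.086, 0.1515]
ee_rot: [0.0, -0.192, 0.981, -0.0]
contact_force: [-0.6, -0.9, -0.8]
width: 0.0165
gripper_force: 39.4
clock: 14.48
position: [0.5366, 0.1283, 0.151]
ee_rot: [-0.001, -0.189, 0.982, -0.0]
contact_force: [0.8, -0.1, -0.1]
width: 0.0166
gripper_force: 39.5
t 14.53 p [0.5368 0.1282 0.1512] yaw 111.73 down [-0.001 -0.001 -1.   ] q [ 0.11  0.3   1.68 -0.    1.16 -1.84]
turn rz -0.07 shift before turn [ -1.9   0.2 134.2] after [ -1.9   0.2 134.2] mm
[(np.int64(130), [145, 148, 150], [248, 248, 247]), (np.int64(143), [215, 220, 221], [235, 238, 239]), (np.int64(152), [244, 246, 247], [184, 187, 187]), (np.int64(153), [184, 187, 187], [115, 117, 113]), (np.int64(157), [115, 117, 112], [149, 152, 147]), (np.int64(158), [149, 152, 147], [193, 198, 196]), (np.int64(159), [193, 198, 196], [219, 226, 225]), (np.int64(195), [221, 227, 225], [143, 148, 147]), (np.int64(196), [143, 148, 147], [100, 105, 107]), (np.int64(200), [97, 104, 107], [127, 133, 133]), (np.int64(201), [127, 133, 133], [246, 247, 245])]
```

```bash

python3 -m pendant '[{"dx":-0.0024,"dy":0.0002,"dz":0.02,"rx":0,"ry":0,"rz":0,"hand":0.01},{"dx":0,"dy":0,"dz":0.025,"rx":0,"ry":0,"rz":0,"hand":0.01},{"dx":0,"dy":0,"dz":0.025,"rx":0,"ry":0,"rz":0,"hand":0.01},{"dx":0,"dy":0,"dz":0.02,"rx":0,"ry":0,"rz":0,"hand":0.01},{"dx":0,"dy":0,"dz":0.012,"rx":0,"ry":0,"rz":0,"hand":0.01},{"dx":0,"dy":0,"dz":0.01,"rx":0,"ry":0,"rz":0,"hand":0.01},{"dx":0,"dy":0,"dz":0.01,"rx":0,"ry":0,"rz":0,"hand":0.01},{"dx":0,"dy":0,"dz":0.008,"rx":0,"ry":0,"rz":0,"hand":0.01},{"dx":0,"dy":0,"dz":0,"rx":0,"ry":0,"rz":0,"hand":0.01},{"dx":0,"dy":0,"dz":0,"rx":0,"ry":0,"rz":0,"hand":0.01},{"dx":0,"dy":0,"dz":0,"rx":0,"ry":0,"rz":0,"hand":0.01}]'
python3 -c "
from h import *
to(.5388,.1292,.0175,111.8)"
```

```text
clock: 15.45
position: [0.5403, 0.1304, 0.0218]
ee_rot: [0.001, -0.189, 0.982, -0.0]
contact_force: [-0.6, 0.7, -1.1]
width: 0.0165
gripper_force: 39.5
t 15.45 p [0.5403 0.1304 0.0218] yaw 111.79 down [ 0.001  0.    -1.   ] q [ 0.11  0.44  1.83  0.    0.86 -1.84]
turn rz -0.01 shift before turn [ 1.9 -0.6  4.3] after [ 1.9 -0.6  4.3] mm
```

```bash

python3 -m pendant '[{"dx":0.0017,"dy":-0.0005,"dz":0.002,"rx":0,"ry":0,"rz":0,"hand":0.01},{"dx":0,"dy":0,"dz":0.0023,"rx":0,"ry":0,"rz":0,"hand":0.01},{"dx":0,"dy":0,"dz":0,"rx":0,"ry":0,"rz":0,"hand":0.01},{"dx":0,"dy":0,"dz":0,"rx":0,"ry":0,"rz":0,"hand":0.01},{"dx":0,"dy":0,"dz":0,"rx":0,"ry":0,"rz":0,"hand":0.01}]'
python3 -m pendant '[{"dx":0,"dy":0,"dz":0,"rx":0,"ry":0,"rz":0,"hand":0.038},{"dx":0,"dy":0,"dz":0,"rx":0,"ry":0,"rz":0,"hand":0.038},{"dx":0,"dy":0,"dz":0,"rx":0,"ry":0,"rz":0,"hand":0.038},{"dx":0,"dy":0,"dz":0,"rx":0,"ry":0,"rz":0,"hand":0.038}]'
python3 -m pendant '[{"dx":0,"dy":0,"dz":-0.015,"rx":0,"ry":0,"rz":0,"hand":0.038},{"dx":0,"dy":0,"dz":-0.03,"rx":0,"ry":0,"rz":0,"hand":0.038},{"dx":0,"dy":0,"dz":-0.03,"rx":0,"ry":0,"rz":0,"hand":0.038},{"dx":0,"dy":0,"dz":-0.03,"rx":0,"ry":0,"rz":0,"hand":0.038},{"dx":0,"dy":0,"dz":-0.03,"rx":0,"ry":0,"rz":0,"hand":0.038},{"dx":0,"dy":0,"dz":0,"rx":0,"ry":0,"rz":0,"hand":0.038},{"dx":0,"dy":0,"dz":0,"rx":0,"ry":0,"rz":0,"hand":0.038}]'
python3 - <<'E'
from h import *
d=grab('wrist');to(.4138,-.1395,.15,71.4)
g=d['frame'][:,318:327].mean(1).astype(int);j=np.where(np.abs(np.diff(g.sum(1)))>45)[0];print([(i,g[i].tolist(),g[i+1].tolist()) for i in j if 100<i<290])
p=manip.get_state()['position']
a=np.radians(21.8);u=np.array([np.cos(a),np.sin(a),0]);c=np.array([.5384,.129,0])
print([(n,proj(d,c+u*x+[0,0,z]).round(1)[0].tolist()) for n,x,z in(('tip-',-.06,.040),('h-',-.042,.042),('h+',.042,.042),('tip+',.068,.040),('pl-',-.056,.009),('pl+',.056,.009))])
E
```

```text
clock: 15.87
position: [0.5388, 0.129, 0.0174]
ee_rot: [0.001, -0.189, 0.982, -0.0]
contact_force: [0.4, -2.3, 3.8]
width: 0.0167
gripper_force: 39.8
clock: 16.2
position: [0.538, 0.1295, 0.0167]
ee_rot: [-0.0, -0.189, 0.982, 0.0]
contact_force: [-0.8, 1.3, 0.5]
width: 0.038
gripper_force: 0.0
clock: 16.78
position: [0.5395, 0.1296, 0.1538]
ee_rot: [0.002, -0.189, 0.982, -0.0]
contact_force: [-0.3, -0.2, -0.1]
width: 0.0379
gripper_force: 0.0
t 16.83 p [0.5381 0.1294 0.1521] yaw 111.8 down [ 0.001  0.    -1.   ] q [ 0.11  0.3   1.68  0.    1.16 -1.84]
turn rz 40.4 shift before turn [ 215.3 -203.5    1.9] after [  32.1 -294.5    1.9] mm
[(np.int64(102), [70, 78, 89], [96, 103, 113]), (np.int64(103), [96, 103, 113], [146, 152, 160]), (np.int64(122), [149, 153, 159], [136, 140, 139]), (np.int64(123), [136, 140, 139], [196, 202, 200]), (np.int64(124), [196, 202, 200], [228, 233, 232]), (np.int64(141), [231, 235, 235], [205, 212, 212]), (np.int64(142), [205, 212, 212], [127, 135, 140]), (np.int64(144), [121, 128, 133], [222, 225, 220]), (np.int64(145), [222, 225, 220], [254, 254, 252]), (
[... 448 characters left out ...]
0, 210]), (np.int64(239), [203, 210, 210], [233, 236, 235]), (np.int64(259), [232, 237, 236], [184, 190, 189]), (np.int64(260), [184, 190, 189], [108, 111, 110]), (np.int64(261), [108, 111, 110], [54, 54, 52]), (np.int64(275), [46, 47, 47], [62, 64, 65]), (np.int64(276), [62, 64, 65], [106, 110, 113]), (np.int64(277), [106, 110, 113], [167, 173, 176]), (np.int64(278), [167, 173, 176], [211, 217, 220]), (np.int64(280), [213, 219, 221], [156, 162, 165]), (np.int64(281), [156, 162, 165], [83, 87, 88]), (np.int64(282), [83, 87, 88], [40, 41, 40])]
[('tip-', [322.3, 124.0]), ('h-', [322.3, 145.9]), ('h+', [322.3, 238.0]), ('tip+', [322.3, 261.4]), ('pl-', [322.4, 125.3]), ('pl+', [322.3, 236.0])]
```

White is seated and centred to within 1 mm: the tip edges sit at rows 124 and 260.5, against 124.0 and 261.4 predicted. Next is yellow.

```bash

python3 -m pendant '[{"dx":0,"dy":0,"dz":0,"rx":0,"ry":0,"rz":6.73,"hand":0.038},{"dx":0,"dy":0,"dz":0,"rx":0,"ry":0,"rz":6.73,"hand":0.038},{"dx":0,"dy":0,"dz":0,"rx":0,"ry":0,"rz":6.73,"hand":0.038},{"dx":0,"dy":0,"dz":0,"rx":0,"ry":0,"rz":6.73,"hand":0.038},{"dx":0,"dy":0,"dz":0,"rx":0,"ry":0,"rz":6.73,"hand":0.038},{"dx":0,"dy":0,"dz":0,"rx":0,"ry":0,"rz":6.73,"hand":0.038}]' >/dev/null
python3 -m pendant '[{"dx":0.0036,"dy":-0.0327,"dz":0,"rx":0,"ry":0,"rz":0,"hand":0.038},{"dx":0.0036,"dy":-0.0327,"dz":0,"rx":0,"ry":0,"rz":0,"hand":0.038},{"dx":0.0036,"dy":-0.0327,"dz":0,"rx":0,"ry":0,"rz":0,"hand":0.038},{"dx":0.0036,"dy":-0.0327,"dz":0,"rx":0,"ry":0,"rz":0,"hand":0.038},{"dx":0.0036,"dy":-0.0327,"dz":0,"rx":0,"ry":0,"rz":0,"hand":0.038},{"dx":0.0036,"dy":-0.0327,"dz":0,"rx":0,"ry":0,"rz":0,"hand":0.038},{"dx":0.0036,"dy":-0.0327,"dz":0,"rx":0,"ry":0,"rz":0,"hand":0.038},{"dx":0.0036,"dy":-0.0327,"dz":0,"rx":0,"ry":0,"rz":0,"hand":0.038},{"dx":0.0036,"dy":-0.0327,"dz":0,"rx":0,"ry":0,"rz":0,"hand":0.038}]' >/dev/null
python3 -m pendant '[{"dx":0,"dy":0,"dz":0.02,"rx":0,"ry":0,"rz":0,"hand":0.038},{"dx":0,"dy":0,"dz":0.02,"rx":0,"ry":0,"rz":0,"hand":0.038},{"dx":0,"dy":0,"dz":0.02,"rx":0,"ry":0,"rz":0,"hand":0.038},{"dx":0,"dy":0,"dz":0,"rx":0,"ry":0,"rz":0,"hand":0.038},{"dx":0,"dy":0,"dz":0,"rx":0,"ry":0,"rz":0,"hand":0.038},{"dx":0,"dy":0,"dz":0,"rx":0,"ry":0,"rz":0,"hand":0.038},{"dx":0,"dy":0,"dz":0,"rx":0,"ry":0,"rz":0,"hand":0.038}]'
python3 - <<'E'
from h import *
d=grab('wrist');to(.4138,-.1395,.022,71.4)
f=d['frame']
for k in('yellow','green'):
    for c,a,r in blobs(masks(f)[k],400)[:3]: print(k,plane(d,r[0],.038)[0].round(4),np.round(r[1]))
E
```

```text
clock: 18.67
position: [0.4145, -0.1395, 0.0925]
ee_rot: [0.001, 0.161, 0.987, -0.0]
contact_force: [0.5, -0.1, 0.1]
width: 0.038
gripper_force: 0.0
t 18.72 p [ 0.4145 -0.1395  0.0927] yaw 71.45 down [ 0.002 -0.001 -1.   ] q [-0.48  0.2   2.    0.    0.94 -1.73]
turn rz 0.05 shift before turn [ 0.8 -0.2 70.7] after [ 0.8 -0.2 70.7] mm
yellow [ 0.4135 -0.1389  0.038 ] [116.  26.]
yellow [0.4918 0.1463 0.038 ] [26. 53.]
yellow [0.6887 0.0979 0.038 ] [35. 75.]
green [ 0.3963 -0.1923  0.038 ] [112.  24.]
```

```bash

python3 -m pendant '[{"dx":0.0008,"dy":0,"dz":0.02,"rx":0,"ry":0,"rz":0,"hand":0.038},{"dx":0,"dy":0,"dz":0.02,"rx":0,"ry":0,"rz":0,"hand":0.038},{"dx":0,"dy":0,"dz":0.02,"rx":0,"ry":0,"rz":0,"hand":0.038},{"dx":0,"dy":0,"dz":0.0106,"rx":0,"ry":0,"rz":0,"hand":0.038},{"dx":0,"dy":0,"dz":0,"rx":0,"ry":0,"rz":0,"hand":0.038},{"dx":0,"dy":0,"dz":0,"rx":0,"ry":0,"rz":0,"hand":0.038},{"dx":0,"dy":0,"dz":0,"rx":0,"ry":0,"rz":0,"hand":0.038}]'
python3 -m pendant '[{"dx":0,"dy":0,"dz":0,"rx":0,"ry":0,"rz":0,"hand":0.01},{"dx":0,"dy":0,"dz":0,"rx":0,"ry":0,"rz":0,"hand":0.01},{"dx":0,"dy":0,"dz":0,"rx":0,"ry":0,"rz":0,"hand":0.01},{"dx":0,"dy":0,"dz":0,"rx":0,"ry":0,"rz":0,"hand":0.01},{"dx":0,"dy":0,"dz":0,"rx":0,"ry":0,"rz":0,"hand":0.01},{"dx":0,"dy":0,"dz":0,"rx":0,"ry":0,"rz":0,"hand":0.01}]' 40
python3 -m pendant '[{"dx":0,"dy":0,"dz":-0.02,"rx":0,"ry":0,"rz":0,"hand":0.01},{"dx":0,"dy":0,"dz":-0.03,"rx":0,"ry":0,"rz":0,"hand":0.01},{"dx":0,"dy":0,"dz":-0.03,"rx":0,"ry":0,"rz":0,"hand":0.01},{"dx":0,"dy":0,"dz":-0.03,"rx":0,"ry":0,"rz":-6.73,"hand":0.01},{"dx":0,"dy":0,"dz":-0.02,"rx":0,"ry":0,"rz":-6.73,"hand":0.01},{"dx":0,"dy":0,"dz":0,"rx":0,"ry":0,"rz":-6.73,"hand":0.01},{"dx":0,"dy":0,"dz":0,"rx":0,"ry":0,"rz":-6.73,"hand":0.01},{"dx":0,"dy":0,"dz":0,"rx":0,"ry":0,"rz":-6.73,"hand":0.01},{"dx":0,"dy":0,"dz":0,"rx":0,"ry":0,"rz":-6.73,"hand":0.01}]'
python3 -m pendant '[{"dx":-0.0215,"dy":0.0258,"dz":0,"rx":0,"ry":0,"rz":0,"hand":0.01},{"dx":-0.0215,"dy":0.0258,"dz":0,"rx":0,"ry":0,"rz":0,"hand":0.01},{"dx":-0.0215,"dy":0.0258,"dz":0,"rx":0,"ry":0,"rz":0,"hand":0.01},{"dx":-0.0215,"dy":0.0258,"dz":0,"rx":0,"ry":0,"rz":0,"hand":0.01},{"dx":-0.0215,"dy":0.0258,"dz":0,"rx":0,"ry":0,"rz":0,"hand":0.01},{"dx":-0.0215,"dy":0.0258,"dz":0,"rx":0,"ry":0,"rz":0,"hand":0.01},{"dx":-0.0215,"dy":0.0258,"dz":0,"rx":0,"ry":0,"rz":0,"hand":0.01},{"dx":-0.0215,"dy":0.0258,"dz":0,"rx":0,"ry":0,"rz":0,"hand":0.01},{"dx":-0.0215,"dy":0.0258,"dz":0,"rx":0,"ry":0,"rz":0,"hand":0.01},{"dx":-0.0215,"dy":0.0258,"dz":0,"rx":0,"ry":0,"rz":0,"hand":0.01},{"dx":0,"dy":0,"dz":0,"rx":0,"ry":0,"rz":0,"hand":0.01},{"dx":0,"dy":0,"dz":0,"rx":0,"ry":0,"rz":0,"hand":0.01}]'
python3 -m pendant '[{"dx":0,"dy":0,"dz":0.02,"rx":0,"ry":0,"rz":0,"hand":0.01},{"dx":0,"dy":0,"dz":0.025,"rx":0,"ry":0,"rz":0,"hand":0.01},{"dx":0,"dy":0,"dz":0.02,"rx":0,"ry":0,"rz":0,"hand":0.01},{"dx":0,"dy":0,"dz":0.01,"rx":0,"ry":0,"rz":0,"hand":0.01},{"dx":0,"dy":0,"dz":0,"rx":0,"ry":0,"rz":0,"hand":0.01},{"dx":0,"dy":0,"dz":0,"rx":0,"ry":0,"rz":0,"hand":0.01},{"dx":0,"dy":0,"dz":0,"rx":0,"ry":0,"rz":0,"hand":0.01}]'
python3 - <<'E'
from h import *
d=grab('wrist');to(.5181,.1811,.0175,111.8)
g=d['frame'][:,318:327].mean(1).astype(int);j=np.where(np.abs(np.diff(g.sum(1)))>45)[0];print([(i,g[i].tolist(),g[i+1].tolist()) for i in j if 120<i<215])
E
```

```text
clock: 19.3
position: [0.414, -0.1395, 0.0223]
ee_rot: [0.001, 0.161, 0.987, -0.0]
contact_force: [-0.1, 0.7, 0.4]
width: 0.0382
gripper_force: 0.0
clock: 19.8
position: [0.4142, -0.1387, 0.0224]
ee_rot: [0.001, 0.162, 0.987, 0.0]
contact_force: [1.4, 4.9, 7.0]
width: 0.0169
gripper_force: 39.1
clock: 20.55
position: [0.4127, -0.1393, 0.1517]
ee_rot: [0.0, -0.192, 0.981, -0.0]
contact_force: [-0.5, 0.4, -1.3]
width: 0.0164
gripper_force: 39.4
clock: 21.55
position: [0.5169, 0.1814, 0.1511]
ee_rot: [-0.0, -0.191, 0.982, -0.0]
contact_force: [-0.4, -1.0, -1.8]
width: 0.0167
gripper_force: 39.5
clock: 22.13
position: [0.5178, 0.18, 0.0775]
ee_rot: [0.001, -0.189, 0.982, -0.0]
contact_force: [0.1, -0.1, -1.3]
width: 0.0166
gripper_force: 39.5
t 22.18 p [0.518  0.1801 0.0777] yaw 111.77 down [ 0.003  0.    -1.   ] q [ 0.21  0.37  1.79 -0.    0.98 -1.74]
turn rz -0.03 shift before turn [-0.3  0.9 60.2] after [-0.3  0.9 60.2] mm
[(np.int64(138), [145, 135, 116], [238, 201, 53]), (np.int64(146), [250, 250, 13], [240, 241, 116]), (np.int64(147), [240, 241, 116], [229, 233, 192]), (np.int64(152), [213, 219, 216], [187, 193, 189]), (np.int64(153), [187, 193, 189], [130, 132, 122]), (np.int64(154), [130, 132, 122], [114, 115, 102]), (np.int64(156), [119, 120, 107], [153, 157, 146]), (np.int64(157), [153, 157, 146], [202, 208, 203]), (np.int64(158), [202, 208, 203], [224, 230, 227]), (np.int64(192), [226, 230, 226], [210, 215, 209]), (np.int64(193), [210, 215, 209], [159, 162, 154]), (np.int64(194), [159, 162, 154], [86, 84, 67]), (np.int64(200), [106, 108, 103], [145, 132, 93]), (np.int64(201), [145, 132, 93], [253, 231, 8])]
```

```bash

python3 -m pendant '[{"dx":0,"dy":0.0007,"dz":0.02,"rx":0,"ry":0,"rz":0,"hand":0.01},{"dx":0,"dy":0,"dz":0.015,"rx":0,"ry":0,"rz":0,"hand":0.01},{"dx":0,"dy":0,"dz":0.012,"rx":0,"ry":0,"rz":0,"hand":0.01},{"dx":0,"dy":0,"dz":0.01,"rx":0,"ry":0,"rz":0,"hand":0.01},{"dx":0,"dy":0,"dz":0,"rx":0,"ry":0,"rz":0,"hand":0.01},{"dx":0,"dy":0,"dz":0,"rx":0,"ry":0,"rz":0,"hand":0.01},{"dx":0,"dy":0,"dz":0,"rx":0,"ry":0,"rz":0,"hand":0.01}]'
python3 -c "
from h import *
to(.5181,.1811,.0175,111.8)"
```

```text
clock: 22.77
position: [0.5174, 0.1812, 0.0202]
ee_rot: [0.001, -0.189, 0.982, 0.0]
contact_force: [-0.8, -0.1, -0.2]
width: 0.0163
gripper_force: 39.6
t 22.77 p [0.5174 0.1812 0.0202] yaw 111.8 down [ 0.002  0.    -1.   ] q [ 0.21  0.44  1.85  0.    0.85 -1.74]
turn rz -0.0 shift before turn [-0.7 -0.3  2.7] after [-0.7 -0.3  2.7] mm
```

```bash

python3 -m pendant '[{"dx":-0.0006,"dy":-0.0002,"dz":0.0015,"rx":0,"ry":0,"rz":0,"hand":0.01},{"dx":0,"dy":0,"dz":0.0012,"rx":0,"ry":0,"rz":0,"hand":0.01},{"dx":0,"dy":0,"dz":0,"rx":0,"ry":0,"rz":0,"hand":0.01},{"dx":0,"dy":0,"dz":0,"rx":0,"ry":0,"rz":0,"hand":0.01},{"dx":0,"dy":0,"dz":0,"rx":0,"ry":0,"rz":0,"hand":0.01}]'
python3 -m pendant '[{"dx":0,"dy":0,"dz":0,"rx":0,"ry":0,"rz":0,"hand":0.038},{"dx":0,"dy":0,"dz":0,"rx":0,"ry":0,"rz":0,"hand":0.038},{"dx":0,"dy":0,"dz":0,"rx":0,"ry":0,"rz":0,"hand":0.038},{"dx":0,"dy":0,"dz":0,"rx":0,"ry":0,"rz":0,"hand":0.038}]'
python3 -m pendant '[{"dx":0,"dy":0,"dz":-0.015,"rx":0,"ry":0,"rz":0,"hand":0.038},{"dx":0,"dy":0,"dz":-0.03,"rx":0,"ry":0,"rz":0,"hand":0.038},{"dx":0,"dy":0,"dz":-0.03,"rx":0,"ry":0,"rz":0,"hand":0.038},{"dx":0,"dy":0,"dz":-0.03,"rx":0,"ry":0,"rz":0,"hand":0.038},{"dx":0,"dy":0,"dz":-0.03,"rx":0,"ry":0,"rz":0,"hand":0.038},{"dx":0,"dy":0,"dz":0,"rx":0,"ry":0,"rz":0,"hand":0.038},{"dx":0,"dy":0,"dz":0,"rx":0,"ry":0,"rz":0,"hand":0.038}]'
python3 - <<'E'
from h import *
d=grab('wrist');to(.3963,-.1927,.15,71.4)
g=d['frame'][:,318:327].mean(1).astype(int);j=np.where(np.abs(np.diff(g.sum(1)))>60)[0];print([(i,g[i].tolist(),g[i+1].tolist()) for i in j if 118<i<150 or 230<i<265])
a=np.radians(21.8);u=np.array([np.cos(a),np.sin(a),0]);c=np.array([.5177,.1809,0])
print([(n,proj(d,c+u*x+[0,0,z]).round(1)[0].tolist()) for n,x,z in(('tip-',-.06,.038),('h-',-.042,.042),('h+',.042,.042),('tip+',.068,.038),('pl-',-.056,.009),('pl+',.056,.009))])
E
```

```text
clock: 23.18
position: [0.5182, 0.181, 0.0174]
ee_rot: [0.001, -0.189, 0.982, -0.0]
contact_force: [0.4, -1.1, 4.8]
width: 0.0162
gripper_force: 40.0
clock: 23.52
position: [0.5167, 0.181, 0.0162]
ee_rot: [-0.001, -0.189, 0.982, 0.0]
contact_force: [-0.7, 0.1, 0.3]
width: 0.038
gripper_force: 0.0
clock: 24.1
position: [0.5183, 0.1813, 0.1534]
ee_rot: [0.002, -0.189, 0.982, 0.0]
contact_force: [0.4, 0.5, -0.7]
width: 0.0382
gripper_force: 0.0
t 24.15 p [0.517  0.181  0.1517] yaw 111.8 down [ 0.  0. -1.] q [ 0.21  0.29  1.69  0.    1.16 -1.74]
turn rz 40.4 shift before turn [ 250.9 -302.2    1.6] after [  -4.8 -392.7    1.6] mm
[(np.int64(124), [158, 162, 157], [210, 217, 212]), (np.int64(142), [222, 226, 221], [146, 152, 144]), (np.int64(143), [146, 152, 144], [115, 122, 118]), (np.int64(145), [135, 132, 113], [235, 205, 72]), (np.int64(239), [145, 148, 147], [206, 211, 209]), (np.int64(259), [212, 215, 212], [155, 159, 155]), (np.int64(260), [155, 159, 155], [88, 89, 84]), (np.int64(261), [88, 89, 84], [51, 49, 42])]
[('tip-', [322.2, 124.5]), ('h-', [322.2, 146.6]), ('h+', [322.2, 238.8]), ('tip+', [322.2, 261.1]), ('pl-', [322.2, 125.9]), ('pl+', [322.2, 236.7])]
```

Yellow is centred as well, within 1 px of the prediction. Green is the last one.

```bash

python3 -m pendant '[{"dx":0,"dy":0,"dz":0,"rx":0,"ry":0,"rz":6.73,"hand":0.038},{"dx":0,"dy":0,"dz":0,"rx":0,"ry":0,"rz":6.73,"hand":0.038},{"dx":0,"dy":0,"dz":0,"rx":0,"ry":0,"rz":6.73,"hand":0.038},{"dx":0,"dy":0,"dz":0,"rx":0,"ry":0,"rz":6.73,"hand":0.038},{"dx":0,"dy":0,"dz":0,"rx":0,"ry":0,"rz":6.73,"hand":0.038},{"dx":0,"dy":0,"dz":0,"rx":0,"ry":0,"rz":6.73,"hand":0.038}]' >/dev/null
python3 -m pendant '[{"dx":-0.0004,"dy":-0.0357,"dz":0,"rx":0,"ry":0,"rz":0,"hand":0.038},{"dx":-0.0004,"dy":-0.0357,"dz":0,"rx":0,"ry":0,"rz":0,"hand":0.038},{"dx":-0.0004,"dy":-0.0357,"dz":0,"rx":0,"ry":0,"rz":0,"hand":0.038},{"dx":-0.0004,"dy":-0.0357,"dz":0,"rx":0,"ry":0,"rz":0,"hand":0.038},{"dx":-0.0004,"dy":-0.0357,"dz":0,"rx":0,"ry":0,"rz":0,"hand":0.038},{"dx":-0.0004,"dy":-0.0357,"dz":0,"rx":0,"ry":0,"rz":0,"hand":0.038},{"dx":-0.0004,"dy":-0.0357,"dz":0,"rx":0,"ry":0,"rz":0,"hand":0.038},{"dx":-0.0004,"dy":-0.0357,"dz":0,"rx":0,"ry":0,"rz":0,"hand":0.038},{"dx":-0.0004,"dy":-0.0357,"dz":0,"rx":0,"ry":0,"rz":0,"hand":0.038},{"dx":-0.0004,"dy":-0.0357,"dz":0,"rx":0,"ry":0,"rz":0,"hand":0.038},{"dx":-0.0004,"dy":-0.0357,"dz":0,"rx":0,"ry":0,"rz":0,"hand":0.038}]' >/dev/null
python3 -m pendant '[{"dx":0,"dy":0,"dz":0.02,"rx":0,"ry":0,"rz":0,"hand":0.038},{"dx":0,"dy":0,"dz":0.02,"rx":0,"ry":0,"rz":0,"hand":0.038},{"dx":0,"dy":0,"dz":0.02,"rx":0,"ry":0,"rz":0,"hand":0.038},{"dx":0,"dy":0,"dz":0,"rx":0,"ry":0,"rz":0,"hand":0.038},{"dx":0,"dy":0,"dz":0,"rx":0,"ry":0,"rz":0,"hand":0.038},{"dx":0,"dy":0,"dz":0,"rx":0,"ry":0,"rz":0,"hand":0.038},{"dx":0,"dy":0,"dz":0,"rx":0,"ry":0,"rz":0,"hand":0.038}]'
python3 - <<'E'
from h import *
d=grab('wrist');to(.3963,-.1925,.022,71.4)
f=d['frame']
for c,a,r in blobs(masks(f)['green'],400)[:3]: print(plane(d,r[0],.038)[0].round(4),np.round(r[1]))
E
```

```text
clock: 26.15
position: [0.3969, -0.1928, 0.0922]
ee_rot: [0.001, 0.161, 0.987, -0.0]
contact_force: [0.1, 1.5, 0.4]
width: 0.0376
gripper_force: 0.0
t 26.2 p [ 0.397  -0.1928  0.0924] yaw 71.45 down [ 0.002 -0.001 -1.   ] q [-0.61  0.21  1.99  0.    0.94 -1.86]
turn rz 0.05 shift before turn [ 0.9  0.1 70.4] after [ 0.9  0.1 70.4] mm
[ 0.3961 -0.1923  0.038 ] [115.  26.]
```

```bash

python3 -m pendant '[{"dx":0.0008,"dy":0,"dz":0.02,"rx":0,"ry":0,"rz":0,"hand":0.038},{"dx":0,"dy":0,"dz":0.02,"rx":0,"ry":0,"rz":0,"hand":0.038},{"dx":0,"dy":0,"dz":0.02,"rx":0,"ry":0,"rz":0,"hand":0.038},{"dx":0,"dy":0,"dz":0.0104,"rx":0,"ry":0,"rz":0,"hand":0.038},{"dx":0,"dy":0,"dz":0,"rx":0,"ry":0,"rz":0,"hand":0.038},{"dx":0,"dy":0,"dz":0,"rx":0,"ry":0,"rz":0,"hand":0.038},{"dx":0,"dy":0,"dz":0,"rx":0,"ry":0,"rz":0,"hand":0.038}]'
python3 -m pendant '[{"dx":0,"dy":0,"dz":0,"rx":0,"ry":0,"rz":0,"hand":0.01},{"dx":0,"dy":0,"dz":0,"rx":0,"ry":0,"rz":0,"hand":0.01},{"dx":0,"dy":0,"dz":0,"rx":0,"ry":0,"rz":0,"hand":0.01},{"dx":0,"dy":0,"dz":0,"rx":0,"ry":0,"rz":0,"hand":0.01},{"dx":0,"dy":0,"dz":0,"rx":0,"ry":0,"rz":0,"hand":0.01},{"dx":0,"dy":0,"dz":0,"rx":0,"ry":0,"rz":0,"hand":0.01}]' 40
python3 -m pendant '[{"dx":0,"dy":0,"dz":-0.02,"rx":0,"ry":0,"rz":0,"hand":0.01},{"dx":0,"dy":0,"dz":-0.03,"rx":0,"ry":0,"rz":0,"hand":0.01},{"dx":0,"dy":0,"dz":-0.03,"rx":0,"ry":0,"rz":0,"hand":0.01},{"dx":0,"dy":0,"dz":-0.03,"rx":0,"ry":0,"rz":-6.73,"hand":0.01},{"dx":0,"dy":0,"dz":-0.02,"rx":0,"ry":0,"rz":-6.73,"hand":0.01},{"dx":0,"dy":0,"dz":0,"rx":0,"ry":0,"rz":-6.73,"hand":0.01},{"dx":0,"dy":0,"dz":0,"rx":0,"ry":0,"rz":-6.73,"hand":0.01},{"dx":0,"dy":0,"dz":0,"rx":0,"ry":0,"rz":-6.73,"hand":0.01},{"dx":0,"dy":0,"dz":0,"rx":0,"ry":0,"rz":-6.73,"hand":0.01}]'
python3 -m pendant '[{"dx":-0.021,"dy":0.0298,"dz":0,"rx":0,"ry":0,"rz":0,"hand":0.01},{"dx":-0.021,"dy":0.0298,"dz":0,"rx":0,"ry":0,"rz":0,"hand":0.01},{"dx":-0.021,"dy":0.0298,"dz":0,"rx":0,"ry":0,"rz":0,"hand":0.01},{"dx":-0.021,"dy":0.0298,"dz":0,"rx":0,"ry":0,"rz":0,"hand":0.01},{"dx":-0.021,"dy":0.0298,"dz":0,"rx":0,"ry":0,"rz":0,"hand":0.01},{"dx":-0.021,"dy":0.0298,"dz":0,"rx":0,"ry":0,"rz":0,"hand":0.01},{"dx":-0.021,"dy":0.0298,"dz":0,"rx":0,"ry":0,"rz":0,"hand":0.01},{"dx":-0.021,"dy":0.0298,"dz":0,"rx":0,"ry":0,"rz":0,"hand":0.01},{"dx":-0.021,"dy":0.0298,"dz":0,"rx":0,"ry":0,"rz":0,"hand":0.01},{"dx":-0.021,"dy":0.0298,"dz":0,"rx":0,"ry":0,"rz":0,"hand":0.01},{"dx":-0.021,"dy":0.0298,"dz":0,"rx":0,"ry":0,"rz":0,"hand":0.01},{"dx":-0.021,"dy":0.0298,"dz":0,"rx":0,"ry":0,"rz":0,"hand":0.01}]'
python3 -m pendant '[{"dx":0,"dy":0,"dz":0,"rx":0,"ry":0,"rz":0,"hand":0.01},{"dx":0,"dy":0,"dz":0.02,"rx":0,"ry":0,"rz":0,"hand":0.01},{"dx":0,"dy":0,"dz":0.025,"rx":0,"ry":0,"rz":0,"hand":0.01},{"dx":0,"dy":0,"dz":0.02,"rx":0,"ry":0,"rz":0,"hand":0.01},{"dx":0,"dy":0,"dz":0.01,"rx":0,"ry":0,"rz":0,"hand":0.01},{"dx":0,"dy":0,"dz":0,"rx":0,"ry":0,"rz":0,"hand":0.01},{"dx":0,"dy":0,"dz":0,"rx":0,"ry":0,"rz":0,"hand":0.01},{"dx":0,"dy":0,"dz":0,"rx":0,"ry":0,"rz":0,"hand":0.01}]'
python3 - <<'E'
from h import *
d=grab('wrist');to(.4973,.2327,.0175,111.8)
g=d['frame'][:,318:327].mean(1).astype(int);j=np.where(np.abs(np.diff(g.sum(1)))>45)[0];print([(i,g[i].tolist(),g[i+1].tolist()) for i in j if 120<i<215])
E
```

```text
clock: 26.78
position: [0.3965, -0.1929, 0.0222]
ee_rot: [0.001, 0.161, 0.987, -0.0]
contact_force: [0.5, 0.5, 0.7]
width: 0.0381
gripper_force: 0.0
clock: 27.28
position: [0.3966, -0.1919, 0.0223]
ee_rot: [0.001, 0.162, 0.987, 0.0]
contact_force: [2.7, 4.5, 5.4]
width: 0.0169
gripper_force: 39.0
clock: 28.03
position: [0.3953, -0.1925, 0.1518]
ee_rot: [0.0, -0.192, 0.981, -0.001]
contact_force: [0.5, -0.4, -1.3]
width: 0.0165
gripper_force: 39.4
clock: 29.03
position: [0.4967, 0.2349, 0.1515]
ee_rot: [0.0, -0.189, 0.982, -0.0]
contact_force: [0.9, -0.1, -1.1]
width: 0.0168
gripper_force: 39.5
clock: 29.7
position: [0.4977, 0.2333, 0.0775]
ee_rot: [0.001, -0.189, 0.982, 0.0]
contact_force: [0.6, 0.3, -0.4]
width: 0.0168
gripper_force: 39.5
t 29.75 p [0.4979 0.2334 0.0776] yaw 111.78 down [ 0.003  0.001 -1.   ] q [ 0.31  0.37  1.79 -0.    0.98 -1.64]
turn rz -0.02 shift before turn [ 1.  -0.4 60.1] after [ 1.  -0.4 60.1] mm
[(np.int64(136), [129, 134, 138], [54, 116, 66]), (np.int64(137), [54, 116, 66], [39, 193, 77]), (np.int64(138), [39, 193, 77], [46, 218, 93]), (np.int64(144), [60, 212, 97], [144, 216, 161]), (np.int64(145), [144, 216, 161], [190, 218, 198]), (np.int64(152), [209, 215, 214], [178, 185, 182]), (np.int64(153), [178, 185, 182], [114, 117, 110]), (np.int64(157), [115, 118, 110], [179, 185, 181]), (np.int64(158), [179, 185, 181], [217, 223, 221]), (np.int64(194), [212, 220, 216], [123, 129, 124]), (np.int64(195), [123, 129, 124], [85, 91, 86])]
```

```bash

python3 -m pendant '[{"dx":0.0005,"dy":-0.0004,"dz":0.02,"rx":0,"ry":0,"rz":0,"hand":0.01},{"dx":0,"dy":0,"dz":0.015,"rx":0,"ry":0,"rz":0,"hand":0.01},{"dx":0,"dy":0,"dz":0.012,"rx":0,"ry":0,"rz":0,"hand":0.01},{"dx":0,"dy":0,"dz":0.01,"rx":0,"ry":0,"rz":0,"hand":0.01},{"dx":0,"dy":0,"dz":0,"rx":0,"ry":0,"rz":0,"hand":0.01},{"dx":0,"dy":0,"dz":0,"rx":0,"ry":0,"rz":0,"hand":0.01},{"dx":0,"dy":0,"dz":0,"rx":0,"ry":0,"rz":0,"hand":0.01}]'
python3 -c "
from h import *
to(.4973,.2327,.0175,111.8)"
```

```text
clock: 30.33
position: [0.4973, 0.2329, 0.0201]
ee_rot: [0.001, -0.189, 0.982, 0.0]
contact_force: [-0.2, -0.3, -0.6]
width: 0.0168
gripper_force: 39.5
t 30.33 p [0.4973 0.2329 0.0201] yaw 111.79 down [ 0.002  0.001 -1.   ] q [ 0.31  0.44  1.85  0.    0.85 -1.64]
turn rz -0.01 shift before turn [ 0.1 -0.2  2.6] after [ 0.1 -0.2  2.6] mm
```

```bash

python3 -m pendant '[{"dx":0,"dy":-0.0002,"dz":0.0015,"rx":0,"ry":0,"rz":0,"hand":0.01},{"dx":0,"dy":0,"dz":0.0012,"rx":0,"ry":0,"rz":0,"hand":0.01},{"dx":0,"dy":0,"dz":0,"rx":0,"ry":0,"rz":0,"hand":0.01},{"dx":0,"dy":0,"dz":0,"rx":0,"ry":0,"rz":0,"hand":0.01},{"dx":0,"dy":0,"dz":0,"rx":0,"ry":0,"rz":0,"hand":0.01}]'
python3 -m pendant '[{"dx":0,"dy":0,"dz":0,"rx":0,"ry":0,"rz":0,"hand":0.038},{"dx":0,"dy":0,"dz":0,"rx":0,"ry":0,"rz":0,"hand":0.038},{"dx":0,"dy":0,"dz":0,"rx":0,"ry":0,"rz":0,"hand":0.038},{"dx":0,"dy":0,"dz":0,"rx":0,"ry":0,"rz":0,"hand":0.038}]'
python3 -m pendant '[{"dx":0,"dy":0,"dz":-0.015,"rx":0,"ry":0,"rz":0,"hand":0.038},{"dx":0,"dy":0,"dz":-0.03,"rx":0,"ry":0,"rz":0,"hand":0.038},{"dx":0,"dy":0,"dz":-0.03,"rx":0,"ry":0,"rz":0,"hand":0.038},{"dx":0,"dy":0,"dz":-0.03,"rx":0,"ry":0,"rz":0,"hand":0.038},{"dx":0,"dy":0,"dz":-0.03,"rx":0,"ry":0,"rz":0,"hand":0.038},{"dx":0,"dy":0,"dz":0,"rx":0,"ry":0,"rz":0,"hand":0.038},{"dx":0,"dy":0,"dz":0,"rx":0,"ry":0,"rz":0,"hand":0.038}]'
python3 -m pendant '[{"dx":0,"dy":0,"dz":-0.04,"rx":0,"ry":0,"rz":0,"hand":0},{"dx":0,"dy":0,"dz":-0.04,"rx":0,"ry":0,"rz":0,"hand":0},{"dx":0,"dy":0,"dz":-0.04,"rx":0,"ry":0,"rz":0,"hand":0},{"dx":0,"dy":0,"dz":-0.04,"rx":0,"ry":0,"rz":0,"hand":0},{"dx":0,"dy":0,"dz":-0.02,"rx":0,"ry":0,"rz":0,"hand":0},{"dx":0,"dy":0,"dz":0,"rx":0,"ry":0,"rz":0,"hand":0},{"dx":0,"dy":0,"dz":0,"rx":0,"ry":0,"rz":0,"hand":0}]'
python3 - <<'E'
from h import *
d=grab('wrist');to(.63,.25,.4,111.8)
cv2.imwrite('pics/w6.png',d['frame'][:,:,::-1])
# predicted lid outer-edge corners for angles
a=np.radians(21.8);u=np.array([np.cos(a),np.sin(a),0]);v=np.array([-u[1],u[0],0])
c=np.array([.5073,.2067,0])   # midway between green and yellow nests
t=grab('top')
for th in(1.65,1.75,1.85):
    for s in(-.141,.141):
        P=c+u*(.083-.166*np.cos(th))+v*s+[0,0,.05+.166*np.sin(th)]
        print(th,s,P.round(3),proj(d,P).round(0)[0],'top',proj(t,P).round(0)[0])
print('hinge',[(c+u*.083+v*s).round(3)[:2].tolist() for s in(-.141,0,.141)],'knob local',((np.array([.322,.123])-c[:2])@u[:2]).round(3),((np.array([.322,.123])-c[:2])@v[:2]).round(3))
E
```

```text
clock: 30.75
position: [0.4971, 0.2329, 0.0173]
ee_rot: [0.001, -0.189, 0.982, 0.0]
contact_force: [-0.7, 1.1, 5.8]
width: 0.0171
gripper_force: 40.1
clock: 31.08
position: [0.4961, 0.2323, 0.0162]
ee_rot: [-0.0, -0.189, 0.982, -0.0]
contact_force: [0.4, 0.7, -0.1]
width: 0.038
gripper_force: 0.0
clock: 31.67
position: [0.4976, 0.2328, 0.1533]
ee_rot: [0.002, -0.189, 0.982, 0.0]
contact_force: [0.2, -0.1, -0.5]
width: 0.0374
gripper_force: 0.0
clock: 32.25
position: [0.4965, 0.2324, 0.331]
ee_rot: [-0.0, -0.189, 0.982, 0.0]
contact_force: [-0.1, 0.1, -0.3]
width: -0.0002
gripper_force: 0.0
t 32.3 p [0.4958 0.2322 0.3296] yaw 111.79 down [-0.003 -0.001 -1.   ] q [ 0.31  0.2   1.37 -0.    1.57 -1.64]
turn rz -0.01 shift before turn [-131.   -33.3  -70.9] after [-131.   -33.3  -70.9] mm
1.65 -0.141 [0.649 0.111 0.215] [168. 279.] top [289. 124.]
1.65 0.141 [0.544 0.373 0.215] [431. 283.] top [163. 171.]
1.75 -0.141 [0.664 0.118 0.213] [172. 290.] top [287. 118.]
1.75 0.141 [0.559 0.379 0.213] [427. 294.] top [161. 164.]
1.85 -0.141 [0.679 0.124 0.21 ] [176. 300.] top [284. 112.]
1.85 0.141 [0.574 0.385 0.21 ] [424. 304.] top [159. 158.]
hinge [[0.637, 0.107], [0.584, 0.238], [0.532, 0.368]] knob local -0.203 -0.009
```

View pics/w6.png

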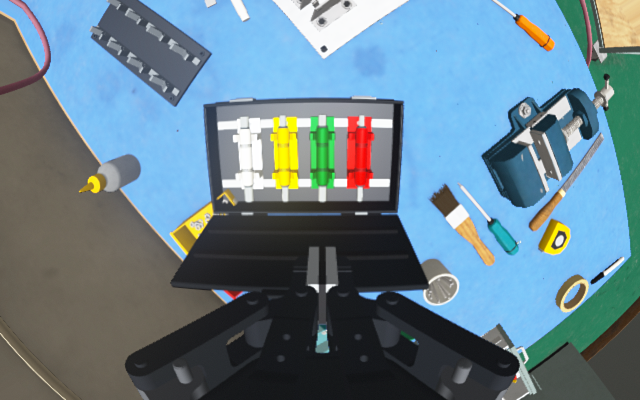

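The wrist view shows all four gauges lying in their own nests at (250,155), (286,155), (322,155) and (360,155). The lid edge at row 287 gives an angle of about 1.73. The clamp knob is 200 mm in front of the case centre, so the lid sweep is clear. I'll go over and behind the lid with the fingers shut.

```bash

python3 -m pendant '[{"dx":-0.025,"dy":-0.0047,"dz":0,"rx":0,"ry":0,"rz":0,"hand":0},{"dx":-0.025,"dy":-0.0047,"dz":0,"rx":0,"ry":0,"rz":0,"hand":0},{"dx":-0.025,"dy":-0.0047,"dz":0,"rx":0,"ry":0,"rz":0,"hand":0},{"dx":-0.026,"dy":-0.0047,"dz":0,"rx":0,"ry":0,"rz":0,"hand":0},{"dx":-0.025,"dy":-0.0047,"dz":0,"rx":0,"ry":0,"rz":0,"hand":0},{"dx":-0.025,"dy":-0.0047,"dz":0,"rx":0,"ry":0,"rz":0,"hand":0},{"dx":0,"dy":0,"dz":0,"rx":0,"ry":0,"rz":0,"hand":0},{"dx":0,"dy":0,"dz":0,"rx":0,"ry":0,"rz":0,"hand":0}]'
python3 - <<'E'
from h import *
to(.6466,.2624,.185,111.8)
s=grab('scene');d=grab('wrist')
im=np.hstack([cv2.resize(s['frame'][40:240,180:420],(400,333)),cv2.resize(d['frame'],(400,333))]);cv2.imwrite('pics/c7.png',im[:,:,::-1])
E
```

```text
clock: 33.02
position: [0.6472, 0.2621, 0.3271]
ee_rot: [-0.004, -0.189, 0.982, -0.0]
contact_force: [-0.7, 0.1, 0.5]
width: 0.0001
gripper_force: 0.0
t 33.02 p [0.6472 0.2621 0.3271] yaw 111.77 down [-0.007 -0.002 -1.   ] q [ 0.29  0.45  1.01  0.    1.69 -1.67]
turn rz -0.03 shift before turn [ -0.5   0.4 142.1] after [ -0.5   0.4 142.1] mm
```

View pics/c7.png

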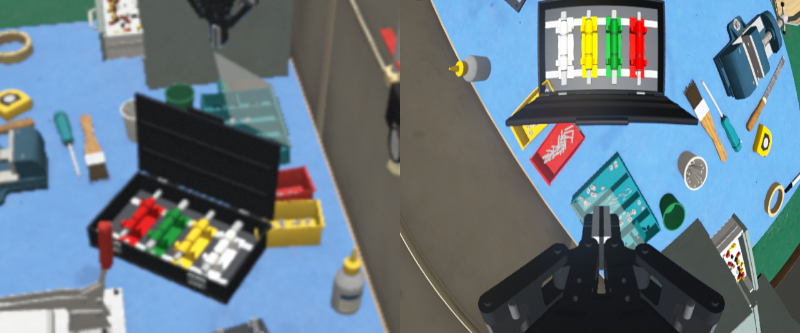

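The scene half shows the gripper behind the lid. The organiser's transparent lid stands nearby, so I'll locate its top corners before going down.

```bash
python3 - <<'E'
from h import *
s=grab('scene');t=grab('top')
for ps,pt in(((310,72),(185,55)),((310,72),(143,78)),((350,105),(185,55)),((350,105),(143,78))):
    o1,v1=ray(s,ps);o2,v2=ray(t,pt);v1=v1[0];v2=v2[0]
    k=np.linalg.lstsq(np.c_[v1,-v2],o2-o1,rcond=None)[0];a=o1+k[0]*v1;b=o2+k[1]*v2
    print(ps,pt,((a+b)/2).round(3),'gap',np.linalg.norm(a-b).round(3))
im=cv2.imread('pics/top1.png')[20:160,120:340];im2=s['frame'][40:180,240:400,::-1]
cv2.imwrite('pics/c8.png',np.hstack([cv2.resize(im,None,fx=2.2,fy=2.2,interpolation=3),cv2.resize(im2,None,fx=1.95,fy=2.2,interpolation=3)]))
E
```

```text
(310, 72) (185, 55) [0.751 0.343 0.243] gap 0.076
(310, 72) (143, 78) [0.79  0.459 0.143] gap 0.011
(350, 105) (185, 55) [ 0.956  0.431 -0.056] gap 0.006
(350, 105) (143, 78) [ 0.976  0.543 -0.141] gap 0.133
```

View pics/c8.png

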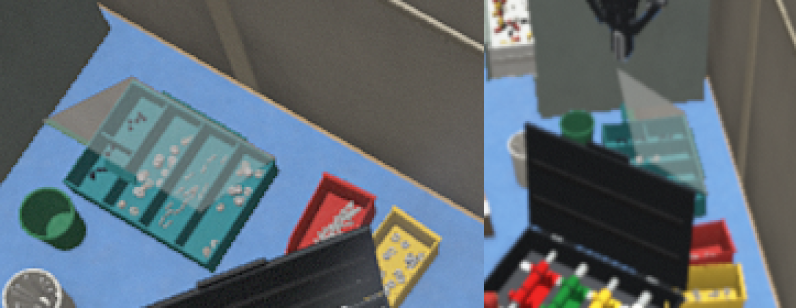

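The organiser's transparent lid tops out at about z = 0.143, with a near corner around (0.69, 0.30). Fingertips at z ≥ 0.185 clear it. I'll go down behind the case lid and start pushing.

```bash

python3 -m pendant '[{"dx":0,"dy":0,"dz":0.03,"rx":0,"ry":0,"rz":0,"hand":0},{"dx":0,"dy":0,"dz":0.03,"rx":0,"ry":0,"rz":0,"hand":0},{"dx":0,"dy":0,"dz":0.03,"rx":0,"ry":0,"rz":0,"hand":0},{"dx":0,"dy":0,"dz":0.025,"rx":0,"ry":0,"rz":0,"hand":0},{"dx":0,"dy":0,"dz":0.02,"rx":0,"ry":0,"rz":0,"hand":0},{"dx":0,"dy":0,"dz":0,"rx":0,"ry":0,"rz":0,"hand":0},{"dx":0,"dy":0,"dz":0,"rx":0,"ry":0,"rz":0,"hand":0}]'
python3 -m pendant '[{"dx":0.01,"dy":0,"dz":0,"rx":0,"ry":0,"rz":0,"hand":0},{"dx":0.01,"dy":0,"dz":0,"rx":0,"ry":0,"rz":0,"hand":0},{"dx":0.01,"dy":0,"dz":0,"rx":0,"ry":0,"rz":0,"hand":0},{"dx":0.01,"dy":0,"dz":0,"rx":0,"ry":0,"rz":0,"hand":0},{"dx":0.006,"dy":0,"dz":0,"rx":0,"ry":0,"rz":0,"hand":0},{"dx":0,"dy":0,"dz":0,"rx":0,"ry":0,"rz":0,"hand":0}]'
python3 -c "
from h import *
to(.5073+.1035*.9285,.2067+.1035*.3714,.19,111.8)"
```

```text
clock: 33.8
position: [0.6459, 0.2622, 0.1963]
ee_rot: [-0.001, -0.189, 0.982, -0.0]
contact_force: [-0.3, 0.1, 0.7]
width: -0.0003
gripper_force: 0.0
clock: 34.3
position: [0.6041, 0.2451, 0.1988]
ee_rot: [0.002, -0.189, 0.982, 0.0]
contact_force: [0.7, 0.1, 0.2]
width: 0.0
gripper_force: 0.0
t 34.3 p [0.6041 0.2451 0.1988] yaw 111.8 down [ 0.003  0.001 -1.   ] q [ 0.28  0.41  1.39 -0.    1.35 -1.67]
turn rz -0.0 shift before turn [0.6 0.3 8.8] after [0.6 0.3 8.8] mm
```

```bash

python3 -m pendant '[{"dx":0.012,"dy":0,"dz":0.004,"rx":0,"ry":0,"rz":0,"hand":0},{"dx":0.012,"dy":0,"dz":0.004,"rx":0,"ry":0,"rz":0,"hand":0},{"dx":0.012,"dy":0,"dz":0.003,"rx":0,"ry":0,"rz":0,"hand":0},{"dx":0.012,"dy":0,"dz":0.004,"rx":0,"ry":0,"rz":0,"hand":0},{"dx":0.012,"dy":0,"dz":0.004,"rx":0,"ry":0,"rz":0,"hand":0},{"dx":0.011,"dy":0,"dz":0.004,"rx":0,"ry":0,"rz":0,"hand":0}]'
python3 - <<'E'
from h import *
to(.5073+.002*.9285,.2067+.002*.3714,.156,111.8)
s=grab('scene');t=grab('top')
cv2.imwrite('pics/c9.png',np.hstack([cv2.resize(s['frame'][60:260,180:420],(400,333)),cv2.resize(t['frame'][80:280,150:390],(400,333))])[:,:,::-1])
E
```

```text
clock: 34.8
position: [0.5392, 0.2191, 0.1743]
ee_rot: [0.002, -0.189, 0.982, 0.0]
contact_force: [2.3, 1.1, -0.1]
width: -0.0003
gripper_force: 0.8
t 34.8 p [0.5392 0.2191 0.1743] yaw 111.79 down [ 0.003  0.001 -1.   ] q [ 0.27  0.32  1.58  0.    1.23 -1.68]
turn rz -0.01 shift before turn [32.3  0.4 18.2] after [32.3  0.4 18.2] mm
```

View pics/c9.png

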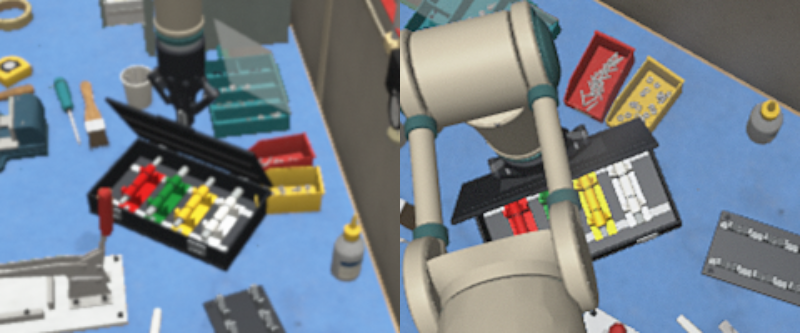

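The lid is following the fingers at about 60° with roughly 2.5 N. I'll continue along the arc.

```bash

python3 -m pendant '[{"dx":0.011,"dy":0,"dz":0.006,"rx":0,"ry":0,"rz":0,"hand":0},{"dx":0.011,"dy":0,"dz":0.006,"rx":0,"ry":0,"rz":0,"hand":0},{"dx":0.01,"dy":0,"dz":0.006,"rx":0,"ry":0,"rz":0,"hand":0},{"dx":0.008,"dy":0,"dz":0.009,"rx":0,"ry":0,"rz":0,"hand":0},{"dx":0.008,"dy":0,"dz":0.009,"rx":0,"ry":0,"rz":0,"hand":0},{"dx":0.008,"dy":0,"dz":0.01,"rx":0,"ry":0,"rz":0,"hand":0}]'
python3 -m pendant '[{"dx":0.006,"dy":0,"dz":0.011,"rx":0,"ry":0,"rz":0,"hand":0},{"dx":0.006,"dy":0,"dz":0.011,"rx":0,"ry":0,"rz":0,"hand":0},{"dx":0.005,"dy":0,"dz":0.011,"rx":0,"ry":0,"rz":0,"hand":0},{"dx":0.003,"dy":0,"dz":0.01,"rx":0,"ry":0,"rz":0,"hand":0},{"dx":0.002,"dy":0,"dz":0.008,"rx":0,"ry":0,"rz":0,"hand":0},{"dx":0.001,"dy":0,"dz":0.005,"rx":0,"ry":0,"rz":0,"hand":0},{"dx":0,"dy":0,"dz":0,"rx":0,"ry":0,"rz":0,"hand":0}]'
python3 -c "
from h import *
to(.5073-.046*.9285,.2067-.046*.3714,.0595,111.8)"
```

```text
clock: 35.4
position: [0.4878, 0.1985, 0.1282]
ee_rot: [0.001, -0.189, 0.982, 0.0]
contact_force: [0.6, 0.2, 0.5]
width: -0.0
gripper_force: 0.6
clock: 35.98
position: [0.4649, 0.1896, 0.0708]
ee_rot: [-0.001, -0.189, 0.982, 0.0]
contact_force: [-0.3, 0.0, -0.7]
width: -0.0001
gripper_force: 0.0
t 35.98 p [0.4649 0.1896 0.0708] yaw 111.79 down [-0.002 -0.    -1.   ] q [ 0.25  0.32  1.89  0.    0.93 -1.7 ]
turn rz -0.01 shift before turn [ 0.2  0.2 11.3] after [ 0.2  0.2 11.3] mm
```

```bash

python3 -m pendant '[{"dx":0,"dy":0,"dz":0.004,"rx":0,"ry":0,"rz":0,"hand":0},{"dx":0,"dy":0,"dz":0.004,"rx":0,"ry":0,"rz":0,"hand":0},{"dx":0,"dy":0,"dz":0.0025,"rx":0,"ry":0,"rz":0,"hand":0},{"dx":0,"dy":0,"dz":0.001,"rx":0,"ry":0,"rz":0,"hand":0},{"dx":0,"dy":0,"dz":0,"rx":0,"ry":0,"rz":0,"hand":0},{"dx":0,"dy":0,"dz":0,"rx":0,"ry":0,"rz":0,"hand":0}]'
python3 -m pendant '[{"dx":0,"dy":0,"dz":0.001,"rx":0,"ry":0,"rz":0,"hand":0},{"dx":0,"dy":0,"dz":0,"rx":0,"ry":0,"rz":0,"hand":0},{"dx":0,"dy":0,"dz":0,"rx":0,"ry":0,"rz":0,"hand":0}]'
python3 -m pendant '[{"dx":0,"dy":0,"dz":0.001,"rx":0,"ry":0,"rz":0,"hand":0},{"dx":0,"dy":0,"dz":0,"rx":0,"ry":0,"rz":0,"hand":0},{"dx":0,"dy":0,"dz":0,"rx":0,"ry":0,"rz":0,"hand":0}]'
```

```text
clock: 36.48
position: [0.4652, 0.1896, 0.06]
ee_rot: [0.0, -0.189, 0.982, 0.0]
contact_force: [0.2, -0.2, -0.5]
width: -0.0003
gripper_force: 0.0
clock: 36.73
position: [0.4652, 0.1897, 0.0591]
ee_rot: [0.0, -0.189, 0.982, 0.0]
contact_force: [-0.2, 0.8, -0.1]
width: -0.0002
gripper_force: 0.1
clock: 36.98
position: [0.4652, 0.1896, 0.0581]
ee_rot: [0.0, -0.189, 0.982, 0.0]
contact_force: [-0.5, -0.8, 0.7]
width: 0.0
gripper_force: 0.4
```

```bash

python3 -m pendant '[{"dx":0,"dy":0,"dz":0.0015,"rx":0,"ry":0,"rz":0,"hand":0},{"dx":0,"dy":0,"dz":0,"rx":0,"ry":0,"rz":0,"hand":0},{"dx":0,"dy":0,"dz":0,"rx":0,"ry":0,"rz":0,"hand":0}]'
python3 -m pendant '[{"dx":0,"dy":0,"dz":0.0015,"rx":0,"ry":0,"rz":0,"hand":0},{"dx":0,"dy":0,"dz":0,"rx":0,"ry":0,"rz":0,"hand":0},{"dx":0,"dy":0,"dz":0,"rx":0,"ry":0,"rz":0,"hand":0}]'
python3 - <<'E'
from h import *
s=grab('scene');d=grab('wrist')
cv2.imwrite('pics/c10.png',np.hstack([cv2.resize(s['frame'][60:260,180:420],(400,333)),cv2.resize(d['frame'],(400,333))])[:,:,::-1])
E
```

```text
clock: 37.23
position: [0.4652, 0.1896, 0.0579]
ee_rot: [0.0, -0.189, 0.982, 0.0]
contact_force: [-2.8, -0.9, 11.1]
width: 0.0001
gripper_force: 5.9
clock: 37.48
position: [0.4653, 0.1896, 0.0578]
ee_rot: [0.001, -0.189, 0.982, 0.0]
contact_force: [-4.7, -1.1, 21.7]
width: -0.0001
gripper_force: 11.1
```

View pics/c10.png

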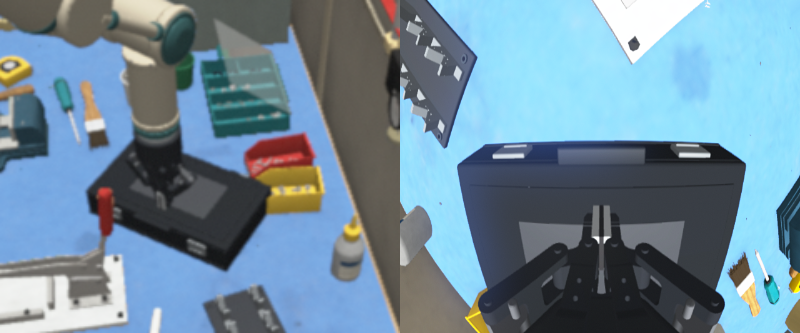

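The lid lies level on the rim: there is a firm stop at z = 0.058 (21 N), which matches the panel height when shut. I'll lift off and verify.

```bash

python3 -m pendant '[{"dx":0,"dy":0,"dz":-0.01,"rx":0,"ry":0,"rz":0,"hand":0},{"dx":0,"dy":0,"dz":-0.03,"rx":0,"ry":0,"rz":0,"hand":0},{"dx":0,"dy":0,"dz":-0.04,"rx":0,"ry":0,"rz":0,"hand":0},{"dx":0,"dy":0,"dz":-0.04,"rx":0,"ry":0,"rz":0,"hand":0},{"dx":0,"dy":0,"dz":-0.04,"rx":0,"ry":0,"rz":0,"hand":0},{"dx":0,"dy":0,"dz":-0.04,"rx":0,"ry":0,"rz":0,"hand":0},{"dx":0,"dy":0,"dz":-0.03,"rx":0,"ry":0,"rz":0,"hand":0},{"dx":0,"dy":0,"dz":0,"rx":0,"ry":0,"rz":0,"hand":0},{"dx":0,"dy":0,"dz":0,"rx":0,"ry":0,"rz":0,"hand":0}]'
python3 - <<'E'
from h import *
s=grab('scene');d=grab('wrist')
cv2.imwrite('pics/c11.png',np.hstack([cv2.resize(s['frame'][100:250,200:380],(400,333)),cv2.resize(d['frame'],(400,333))])[:,:,::-1])
a=np.radians(21.8);u=np.array([np.cos(a),np.sin(a),0]);v=np.array([-u[1],u[0],0]);c=np.array([.5073,.2067,0])
for z in(.058,.068):print(z,[proj(d,c+u*-.083+v*q+[0,0,z]).round(0)[0].tolist() for q in(-.141,.141)],[proj(s,c+u*-.083+v*q+[0,0,z]).round(1)[0].tolist() for q in(-.141,.141)])
E
```

```text
clock: 38.33
position: [0.466, 0.1898, 0.2869]
ee_rot: [0.002, -0.189, 0.982, 0.0]
contact_force: [-0.2, -0.8, -0.1]
width: 0.0001
gripper_force: 0.0
0.058 [[210.0, 139.0], [435.0, 139.0]] [[314.7, 210.7], [230.2, 174.4]]
0.068 [[207.0, 140.0], [438.0, 140.0]] [[314.7, 208.4], [229.7, 172.0]]
```

View pics/c11.png

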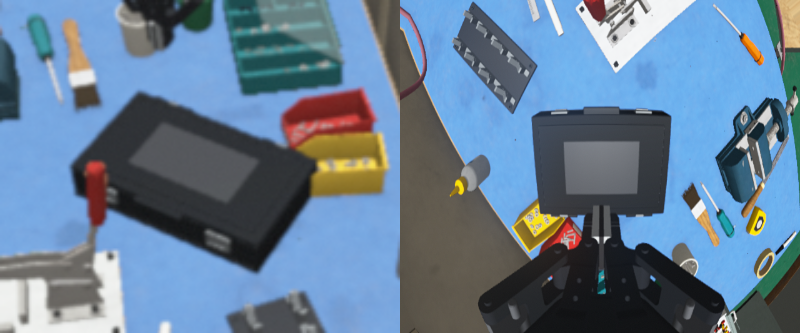

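The lid is flat on the rim after release, with its front corners in the wrist half at about (533,116) and (670,116), as predicted for shut. The rack is empty and the gripper is clear, so I'm handing in.

```bash
python3 -c "
from rig import manip
print(manip.sign_off())"
```

```text
the job is handed in; nothing more can be done
None
```

All four gauges are in the nests of their own colours, centred to within about 1 mm by camera; the lid is fully shut and the job was handed in at about 38 s of the 128 s allowed.

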